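# Refit the axle of a stone-support roller

## Task

Take the axle from its rack and thread it, nose first, through the near cheek of the blue roller stand, the orange roller and the far cheek, then press it home until its brass collar bears firmly on the steel stop sleeve of the near cheek: hold a push of about 15 N there for half a second, and never load the stand with more than 30 N. Let go and leave the axle seated, without disturbing the stone, the tile fragment, the brush or the jar.

Things in the scene. Friction and masses are not known exactly. Their poses are not given: they have to be found in the camera images.
- axle: Loose axle, 0.25 kg. Origin on its centre line at the front face of the brass collar; +x to the nose. Light hollow steel shaft 12 mm diameter, tip at x = 168 mm (last 9 mm taper to 9 mm diameter); collar 26 mm diameter, x = 0 to -6 mm; black round handle to grip, 16 mm diameter, x = -6 to -96 mm. Starts level in the rack, centre line 50 mm above the table.
- axle_grip (a point): Point on the axle's centre line on the black handle (axle x = -40 mm); 25 mm or more is free on either side of it along the handle; the axle balances about 9 mm in front of it; same axes as the axle.
- axle_tip (a point): Centre of the axle's nose tip (axle x = 168 mm); same axes as the axle.
- rack: Fixed rack: wooden base 215 x 60 x 8 mm with two white V supports (10 mm thick, up to 55 mm high, at rack x = 100 mm under the shaft and x = -85 mm under the handle's end). Origin on the table, under the axle's collar within 4 mm at the start; +x towards the axle's nose; z up. Lift the axle straight up.
- stand: Fixed roller stand, origin on the table at its centre, z up, +x = the way the axle goes in. Two blue cheeks, 16 mm thick, 80 wide, 100 tall: near one x = -68 to -52 mm, far one 52 to 68 mm, each with a 14 mm diameter bore on the axis y = 0, z = 75 mm, edges sharp. A steel stop sleeve sticks out of the near cheek (see bore_mouth); an aluminium boss continues the far bore to x = 102 mm.
- bore_mouth (a point): Centre of the near cheek's bore on its outer (-x) face; same axes as the stand. Around it a steel stop sleeve (26 mm outer, 15 mm inner diameter) stands out towards -x; its end face is the collar's seat. It is locked at another length each time, 2 to 18 mm out of the cheek, and that length is not reported: it must be found by feel (or seen).
- bore_far (a point): Centre of the far cheek's bore on its outer (+x) face; same axes as the stand.
- roller: Loose orange roller, 0.2 to 0.45 kg, 50 mm diameter, 98 mm long, through bore 16 mm diameter, between the cheeks. Origin at its centre, x along its bore. At first it lies on a bed with its bore about 4 mm below the cheeks' bore axis and up to 2 mm to either side: the axle's tapered nose must wedge it up into line (a few N). About 3 mm end play.
- plug (a joint): Stiffly sliding red plug in the boss, which the axle's nose pushes outwards. Value in m, growing outwards: 0 to 0.006 at the start, 0.010 to 0.026 with the axle home. Front face at stand x = 72 mm + value, far end at 106 mm + value; stays where pushed. It resists the last 4 to 26 mm of travel with 3 N, with friction about 8 to 12 N are felt: not yet the seat, where the push climbs steeply.
- stone: Bystander: loose terracotta-coloured stone fragment, 100 x 70 x 44 mm; origin under its centre.
- tile: Bystander: loose curved piece of roof tile, about 140 x 100 x 45 mm; origin under its centre.
- brush: Bystander: loose wooden-handled brush lying on the table; origin on its underside.
- jar: Bystander: loose amber jar with a white lid, 56 mm diameter, 85 mm tall; origin under its centre.
Not all that is in view belongs to the job. There is more than one size of the roller; the job needs the middle-sized.

How it is judged:
By the outcome, as a careful person would: the job done as asked, in the order asked, and still so for the second after the job is handed in, with the robot touching nothing.
It also fails if it takes over 72 s, if anything falls off the work surface, if the arm or the gripper's body presses on something with over 40 N, if the wrist force passes 120 N, or if a joint passes its speed limit or range.

## Robot

A 6-joint arm with a two-finger parallel gripper is mounted at the origin on the work surface. World frame = base frame: x ahead of the robot, y to its left, z up, the work surface at z = 0. Lengths are in mm, angles in rad, forces in N, time in s.
With the tool pointing down it reaches from about 325 to 775 mm from the base axis. Payload 5.5 kg.
Tool frame: the origin (TCP) lies between the finger pads; the fingertips stand 17 mm ahead of it and the grasp point (between the pads) lies 2 mm behind it; z points along the fingers, x is the direction in which the jaws open and shut, and the axes are right-handed (so a half turn about z gives the same grasp; the last joint's range is limited). The gripper opens to 85 mm and grips with 20 to 120 N. Pads are 22 mm wide; open, the fingers measure 114 mm over their backs; the gripper's body (76 mm by 85 mm) begins 54 mm behind the grasp point. The pads swing forward as they close: fully open they stand 13 mm farther back than shut.
Start: joints at [1.282, 0.091, 1.231, -0, 1.82, -0.057], TCP at [137.841, 583.966, 248.275] pointing down, gripper open.
Joint ranges: [-2.87, 2.87], [-0.86, 2.18], [0.17, 2.46], [-1.51, 4.65], [0.06, 2.69], [-2.65, 2.65]. Speed limits (rad/s): [2.57, 2.57, 3.01, 3.14, 3.14, 3.14].

## Interface

Orientations are given as a unit quaternion [x, y, z, w].
In Python, from rig import manip gives the robot as it stands.
- The arm moves only by the tool play_rows, never from a script. Its arguments are lists of equal length, an entry for each row: "xyz": the shift along the tool's x, y, z in m, a list of three; "rotation": the turn, a rotation vector about the tool's x, y, z in degrees, a list of three. A call has exactly 10 rows; each row is the pose to reach, as a shift and turn from the pose commanded when the call began, along the tool's axes at that moment; what a row does not reach only later rows make up. A row lasts 1/12 s, in which the tool goes at most 41.7 mm and 7.16 degrees, less where a joint would pass 70% of its speed; a pose out of reach is approached as far as the arm can. A call with a gripper value outside its range is refused whole. "claw" is the opening, from 0 (shut) to 1 (fully open), set as the call begins (left out, the last holds). The fingers move at their own pace and stop on an object; "grip_force" is the grip in N (left out, the last holds). Time passes only in rows, so rows that repeat a pose let the fingers close, or fill a call up. It gives the time, the measured TCP pose, the force and the opening at its end, in the units of the state.
- manip.observe(): the state, without advancing time (a new reading comes with each control period).
- manip.grab_frame(name): name is "side" or "top" or "wrist"; returns the picture (384x512x3 uint8, blue, green, red); there is no depth.
- manip.calibration(name): a dict with "fx", "fy", "cx", "cy" (pixels), "cam_to_world" (4x4, takes a point from camera to world coordinates); the wrist camera has in their place "mount" (4x4, takes a point from camera to tool coordinates, whose origin is the TCP and whose axes are the tool frame's). Camera axes: x right, y down, z forward; pixel columns grow to the right and rows downward; lengths in mm; the calibration is good to about 2 mm. A picture is of the moment at which its call begins: read the wrist's pose just before it. calibration takes no time and is no camera call.
- manip.job_done(): hands the job in, once; it reports no verdict.
Trained networks look in the newest picture that a camera, given by its name, has taken for a name from the list of things; names that differ only in an ending like _2 or _b are one class to them, and where a whole thing is asked for, a point or a joint stands for the part that bears it (a point fixed in the world has none). Each returns a list of dicts, best first, with "p" (0 to 1); they miss things now and then, are a little off and sometimes report something else, mostly with a low value. They report only what shows in the picture. A call takes as long as a camera call. They do not tell look-alikes from the thing itself.
- manip.trace(camera, thing): "mask" (384x512 bool, what is visible of it).
- manip.tip_of(camera, thing): "position" ([x, y, z] in mm, in world coordinates, good to about 4 mm: a listed point, or the origin of a listed thing).
The state is a dict: "clock": time; "q": joint angles; "qvel": joint speeds; "tau": joint torques, N m; "eef_pos": TCP position; "orientation": TCP orientation; "contact_force": force on the tool from outside, world axes, zero at the start; "torque": the same for the moment, N m; "width": finger opening in mm.
Only numpy, scipy, OpenCV 4.12 (cv2) and the standard library are available. Lean on these libraries where they do the work, as an engineer would, in place of code of your own. Each camera call takes 0.05 s, during which the arm holds its last target.

## Working session

There is one attempt and no reset: what is moved stays moved. The work goes in short steps, Python scripts to look and compute and a tool call to move; the robot and the scene stay as the last step left them, time stands still between calls to the robot, and variables do not carry over. Pictures are saved under pics/ and viewed, and the job is handed in when it is done.

Besides the shell and the picture viewer there is one more tool, called as name(argument=value, ...), one argument or row to a line, values as JSON. play_rows: Moves the arm, as the interface text tells. Its arguments: {"type":"object","properties":{"xyz":{"type":"array","items":{"type":"array","items":{"type":"number"}}},"rotation":{"type":"array","items":{"type":"array","items":{"type":"number"}}},"claw":{"type":"number"},"grip_force":{"type":"number"}},"required":["xyz","rotation"]}

```bash
ls; mkdir -p pics; python3 - <<'E'
from rig import manip
import cv2
print(manip.observe())
for n in ["side","top","wrist"]:
    f=manip.grab_frame(n); cv2.imwrite(f"pics/{n}0.png",f)
    print(n,manip.calibration(n))
E
```

```text
pics
{'clock': 0.0, 'q': array([ 1.28223217e+00,  9.18734484e-02,  1.23183648e+00, -1.22342258e-05,
        1.81981246e+00, -5.66997561e-02]), 'qvel': array([ 1.71297840e-03, -1.58137214e-03, -2.95173874e-04, -2.82801404e-05,
        1.54611111e-03, -1.57006218e-03]), 'tau': array([-1.98598675e-03, -4.58725047e+01, -4.18024242e+01, -3.02925828e-04,
        1.16160396e-02,  1.74244150e-05]), 'eef_pos': array([137.81272259, 583.71324011, 247.17000298]), 'orientation': array([ 7.84153752e-01,  6.20565840e-01, -7.85910861e-04,  5.59778873e-04]), 'contact_force': array([ 0.78258912, -0.88599017, -1.12920037]), 'torque': array([-0.00651662, -0.01779515, -0.02849328]), 'width': 85.19885185259233}
side {'fx': 497.2852746522548, 'fy': 497.2852746522548, 'cx': 255.66425869564003, 'cy': 186.07632506549328, 'cam_to_world': array([[ 9.98626916e-01,  8.98499405e-04,  5.23782025e-02,
         4.71992666e+02],
       [-4.50977392e-02, -4.93995933e-01,  8.68293851e-01,
        -1.38054595e+03],
       [ 2.66547805e-02, -8.69463749e-01, -4.93277114e-01,
         8.99631731e+02],
       [ 0.00000000e+0
[... 291 characters left out ...]
808e-01,  2.33788999e-02,  1.31739526e-03,
         3.92344473e+01],
       [-3.50160075e-03, -9.36331961e-02, -9.95600604e-01,
         1.45451045e+03],
       [ 0.00000000e+00,  0.00000000e+00,  0.00000000e+00,
         1.00000000e+00]])}
wrist {'fx': 339.6083988227966, 'fy': 339.6083988227966, 'cx': 253.83889374388747, 'cy': 191.18869383346254, 'mount': array([[ 9.99999056e-01,  6.93560030e-04,  1.18632842e-03,
        -2.28854546e-01],
       [-9.79580206e-04,  9.65222461e-01,  2.61428080e-01,
        -6.53897586e+01],
       [-9.63754775e-04, -2.61428995e-01,  9.65222229e-01,
        -1.25513334e+02],
       [ 0.00000000e+00,  0.00000000e+00,  0.00000000e+00,
         1.00000000e+00]])}
```

View pics/side0.png

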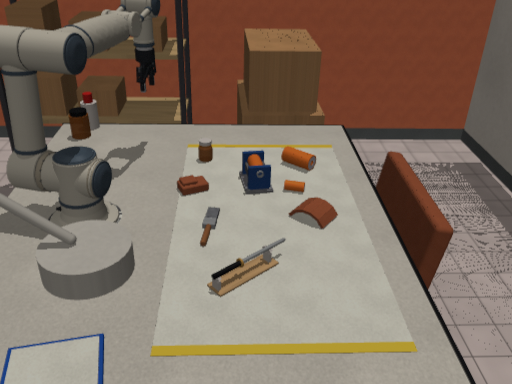

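View pics/top0.png

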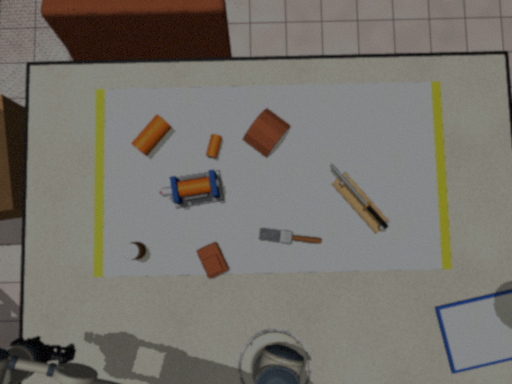

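View pics/wrist0.png

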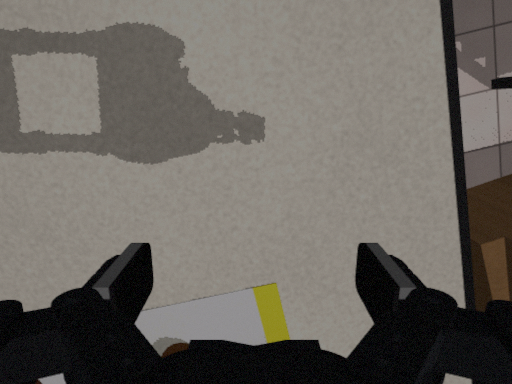

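The side view shows the rack and axle at (245,265), with the black handle at lower left. The stand with its roller is at (257,170). Two loose look-alike rollers lie at (299,158), large, and (294,186), small. The stone is at (193,185), the brush at (210,225), the tile at (314,212) and the jar at (206,150). In the top view the stand's boss points left, which is +y.

```bash
cat > h.py <<'E'
import numpy as np, cv2
from rig import manip
from scipy.spatial.transform import Rotation as R
np.set_printoptions(precision=2,suppress=True)
def proj(n,P,obs=None):
    c=manip.calibration(n)
    if n=="wrist":
        T=np.eye(4);T[:3,:3]=R.from_quat(obs['orientation']).as_matrix();T[:3,3]=obs['eef_pos'];M=T@c['mount']
    else: M=c['cam_to_world']
    p=(np.linalg.inv(M)@np.r_[P,1])[:3]
    return np.array([c['fx']*p[0]/p[2]+c['cx'],c['fy']*p[1]/p[2]+c['cy']])
def ray(n,uv,obs=None):
    c=manip.calibration(n)
    if n=="wrist":
        T=np.eye(4);T[:3,:3]=R.from_quat(obs['orientation']).as_matrix();T[:3,3]=obs['eef_pos'];M=T@c['mount']
    else: M=c['cam_to_world']
    d=M[:3,:3]@np.array([(uv[0]-c['cx'])/c['fx'],(uv[1]-c['cy'])/c['fy'],1]);return M[:3,3],d/np.linalg.norm(d)
E
python3 - <<'E'
from h import *
for n in ["side","top"]:
    for t in ["axle","axle_grip","axle_tip","rack","stand","bore_mouth","bore_far","roller","plug","stone","tile","brush","jar"]:
        try:
            r=manip.tip_of(n,t); print(n,t,[(round(x['p'],2),np.array(x['position'])) for x in r[:3]])
        except Exception as e: print(n,t,e)
s=cv2.imread('pics/side0.png');t=cv2.imread('pics/top0.png')
cv2.imwrite('pics/side0c.png',cv2.resize(s[130:300,170:340],(800,800//1)[:2],interpolation=3)[:600])
cv2.imwrite('pics/stc.png',np.hstack([cv2.resize(t[150:230,140:240],(400,320),interpolation=3),cv2.resize(s[140:220,220:320],(400,320),interpolation=3)]))
print(manip.observe()['clock'])
E
```

```text
side axle [(0.73, array([ 503.3, -296. ,   50.1]))]
side axle_grip [(0.65, array([ 469.9, -326.8,   48.1]))]
side axle_tip [(0.96, array([ 626.6, -189.1,   52.7])), (0.27, array([553.8, 305.5,  78.1]))]
side rack [(0.6, array([ 499.3, -297.7,   -0.4])), (0.31, array([575.8, 171. ,  69.4]))]
side stand [(0.65, array([565.1, 233.3,   0.8])), (0.56, array([553.6, 305.3,  76.1]))]
side bore_mouth [(0.83, array([574.2, 169.3,  72.7])), (0.24, array([565.3, 232.8,  -0.8]))]
side bore_far [(0.93, array([554.9, 304. ,  75.3]))]
side roller [(0.68, array([705.8, 180.6,  20.5])), (0.6, array([744.1, 381.8,  33.9])), (0.53, array([567.6, 235.4,  70. ]))]
side plug it knows: axle, axle_grip, axle_tip, bore_far, bore_mouth, brush, jar, rack, roller, stand, stone, tile
side stone [(0.68, array([338.2, 189.7,   1.8]))]
side tile [(0.8, array([749.6,   7.1,  -5. ])), (0.63, array([554.1, 303.9,  73.1]))]
side brush [(0.63, array([404.2, -54.7,  -0.1]))]
side jar [(0.73, array([372. , 429.8,   0.2]))]
top axle [(0.55, array([ 499.1, -292.9,   51.2]))]
top axle_grip [(0.91, array([ 471.3, -323.4,   44.6]))]
top axle_tip [(0.68, array([ 628.1, -185.1,   51.4]))]
top rack [(0.6, array([ 500.4, -297.7,   -2. ]))]
top stand [(0.83, array([566.5, 238.3,   0.3])), (0.71, array([555.2, 306.1,  77.3])), (0.35, array([399.9, -60. ,  -0.2]))]
top bore_mouth [(0.56, array([575.2, 168.2,  75.8]))]
top bore_far [(0.6, array([555.8, 302.9,  77.5]))]
top roller [(0.8, array([742.4, 381.2,  29.2])), (0.61, array([566.7, 238. ,  67.5])), (0.49, array([702.4, 183. ,  14.8]))]
top plug it knows: axle, axle_grip, axle_tip, bore_far, bore_mouth, brush, jar, rack, roller, stand, stone, tile
top stone [(0.62, array([334.8, 190. ,   1.1]))]
top tile [(0.58, array([747.7,  10.6,   0.1]))]
top brush [(0.87, array([399. , -61.6,   2.5]))]
top jar [(0.85, array([372.4, 436.5,   0.2]))]
1.35
```

View pics/stc.png

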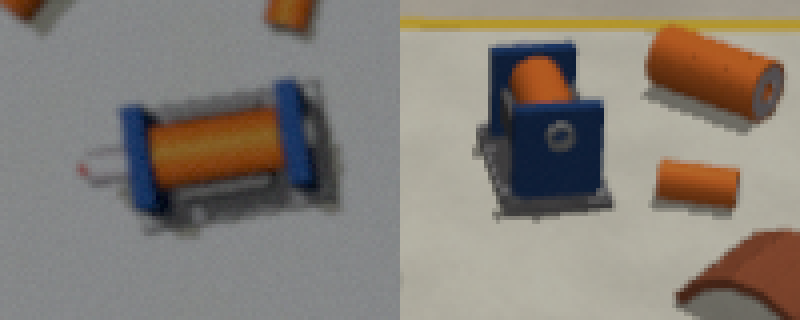

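```bash
cat >> h.py <<'E'
def yaw(o): 
    m=R.from_quat(o['orientation']).as_matrix(); return np.degrees(np.arctan2(m[1,0],m[0,0]))
def go(P,yw,o=None):
    "shift (tool axes, m) and rotvec (deg) from measured pose (or given) to tool-down pose at P, yaw yw"
    o=o or manip.observe()
    Rc=R.from_quat(o['orientation']); Rt=R.from_euler('z',yw,degrees=True)*R.from_euler('x',180,degrees=True)
    s=Rc.inv().apply(np.array(P)-o['eef_pos'])/1000; r=(Rc.inv()*Rt).as_rotvec(degrees=True)
    with np.printoptions(precision=4,suppress=True): print('shift',s,'rot',r)
    return s,r
E
python3 - <<'E'
from h import *
go((380,300,250),15)
E
```

```text
shift [-0.2207  0.3009 -0.0017] rot [ 0.0021 -0.0009 61.7157]
```

play_rows(
  xyz=[
    [-0.011,0.015,0],
    [-0.033,0.045,0],
    [-0.057,0.078,0],
    [-0.081,0.111,0],
    [-0.105,0.144,0],
    [-0.129,0.177,0],
    [-0.153,0.21,0],
    [-0.177,0.243,0],
    [-0.2,0.275,0],
    [-0.22,0.3,0],
  ],
  rotation=[
    [0,0,3],
    [0,0,9],
    [0,0,16],
    [0,0,23],
    [0,0,30],
    [0,0,37],
    [0,0,44],
    [0,0,51],
    [0,0,57],
    [0,0,62],
  ],
  claw=0.6,
)

```text
clock: 2.18
eef_pos: [380.7, 298.7, 248.5]
orientation: [0.992, 0.125, 0.0, 0.0]
contact_force: [-0.6, 0.1, 0.6]
width: 51.6
```

```bash
python3 - <<'E'
from h import *
o=manip.observe();print(o['eef_pos'],yaw(o),o['width'])
go((520,-60,230),-40)
E
```

```text
[380.7  298.71 248.49] 14.349514392520344 51.57919803498601
shift [0.046  0.382  0.0186] rot [-0.0101 -0.0564 54.3495]
```

play_rows(
  xyz=[
    [0.003,0.022,0.001],
    [0.008,0.062,0.003],
    [0.013,0.102,0.005],
    [0.018,0.142,0.007],
    [0.023,0.182,0.009],
    [0.028,0.222,0.011],
    [0.033,0.262,0.013],
    [0.038,0.302,0.015],
    [0.042,0.342,0.017],
    [0.046,0.38,0.019],
  ],
  rotation=[
    [0,0,3],
    [0,0,8],
    [0,0,14],
    [0,0,20],
    [0,0,26],
    [0,0,32],
    [0,0,38],
    [0,0,44],
    [0,0,50],
    [0,0,54],
  ],
)

```text
clock: 3.02
eef_pos: [520.7, -57.2, 229.4]
orientation: [0.941, -0.339, 0.0, -0.0]
contact_force: [0.2, 1.3, 1.1]
width: 51.1
```

```bash
python3 - <<'E'
from h import *
o=manip.observe();print(o['eef_pos'],yaw(o),o['width'])
go((460,-334,180),-48.7)
E
```

```text
[520.65 -57.2  229.37] -39.61362684112178 51.07476986935756
shift [0.1297 0.2519 0.0494] rot [-0.0184 -0.0342  9.0864]
```

play_rows(
  xyz=[
    [0.008,0.016,0.003],
    [0.023,0.044,0.009],
    [0.038,0.074,0.015],
    [0.054,0.105,0.021],
    [0.07,0.136,0.027],
    [0.086,0.167,0.033],
    [0.102,0.198,0.039],
    [0.116,0.225,0.044],
    [0.125,0.243,0.048],
    [0.13,0.252,0.05],
  ],
  rotation=[
    [0,0,1],
    [0,0,2],
    [0,0,3],
    [0,0,4],
    [0,0,5],
    [0,0,6],
    [0,0,7],
    [0,0,8],
    [0,0,9],
    [0,0,9],
  ],
)

```text
clock: 3.85
eef_pos: [460.1, -334.6, 178.3]
orientation: [0.912, -0.411, -0.001, 0.0]
contact_force: [-0.3, 0.0, 0.3]
width: 51.3
```

```bash
python3 - <<'E'
from h import *
import pickle
o=manip.observe();print(o['eef_pos'],yaw(o),o['width'],o['qvel'])
f=manip.grab_frame('wrist');cv2.imwrite('pics/w1.png',f);pickle.dump(o,open('w1.pkl','wb'))
for t in ["axle","axle_grip","axle_tip","rack"]:
    r=manip.tip_of('wrist',t); print(t,[(round(x['p'],2),np.array(x['position']),proj('wrist',x['position'],o)) for x in r[:3]])
E
```

```text
[ 460.14 -334.64  178.33] -48.476199642825826 51.29225856471518 [-0.15  0.13 -0.1   0.02 -0.03 -0.19]
axle [(0.75, array([ 501.8, -298.1,   55. ]), array([253.6 , 115.04]))]
axle_grip [(0.96, array([ 472.3, -323.4,   49.1]), array([252.77, 166.89]))]
axle_tip [(0.75, array([ 498. , -297.2,    0.8]), array([250.07, 114.88]))]
rack [(0.84, array([ 499.7, -294.1,   -0.1]), array([248.7 , 110.92]))]
```

View pics/w1.png

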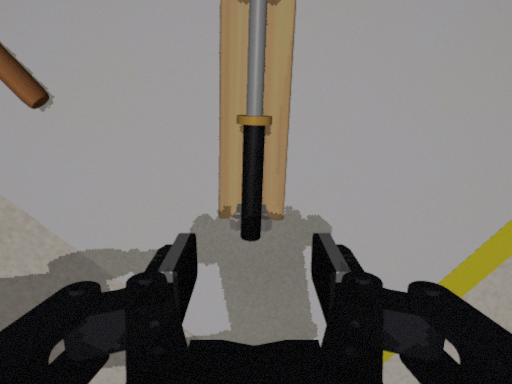

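The wrist view shows the axle from above: brass collar at (254,119), handle down to (251,240), centred between the fingers. I'll fit its line with a settled frame.

```bash
cat > ax.py <<'E'
from h import *
def fit(f,o,zs=50,r0=130,r1=232):
    g=f.max(2).astype(int); hs=[]
    for r in range(r0,r1):
        row=g[r,215:295]; d=np.where(row<45)[0]
        if len(d)>5: hs.append((r,215+(d.min()+d.max())/2,d.max()-d.min()+1))
    hs=np.array(hs); ok=abs(hs[:,2]-np.median(hs[:,2]))<5; hs=hs[ok]
    k=np.polyfit(hs[:,0],hs[:,1],1)
    res=[]
    for r in (r0,r1):
        c,d=ray('wrist',(np.polyval(k,r),r),o); res.append((c+d*(zs-c[2])/d[2]))
    v=res[0]-res[1]; print('line',res,'yaw',np.degrees(np.arctan2(v[1],v[0])),'w',np.median(hs[:,2]),len(hs))
    # collar rows
    hsv=cv2.cvtColor(f,cv2.COLOR_BGR2HSV); return res,k
E
python3 - <<'E'
from ax import *
import pickle
o=manip.observe();print(o['eef_pos'],yaw(o),abs(o['qvel']).max())
f=manip.grab_frame('wrist');cv2.imwrite('pics/w2.png',f);pickle.dump(o,open('w2.pkl','wb'))
res,k=fit(f,o)
v=res[0]-res[1];v/=np.linalg.norm(v)
for r in range(100,140): print(r,f[r,int(np.polyval(k,r))],end=' ')
for r in range(228,246): print(r,f[r,int(np.polyval(k,r))].max(),end=' ')
for p in [(499.5,-297,50),(471,-324,50),(627.4,-187,50)]: print('perp',np.cross(v,np.array(p)-res[1])[2])
E
```

```text
[ 461.98 -331.16  179.77] -48.19418785664192 0.010186216654895958
line [array([ 496.53, -303.07,   50.  ]), array([ 434.02, -354.79,   50.  ])] yaw 39.603520281725764 w 20.0 101
100 [139 139 138] 101 [139 138 139] 102 [137 137 138] 103 [137 137 139] 104 [137 137 138] 105 [137 137 137] 106 [139 137 139] 107 [140 140 141] 108 [141 139 141] 109 [139 139 139] 110 [141 140 141] 111 [139 138 140] 112 [138 138 139] 113 [142 142 143] 114 [139 140 140] 115 [138 138 137] 116 [138 138 138] 117 [138 139 139] 118 [137 138 136] 119 [137 137 138] 120 [130 131 133] 121 [ 95 108 117] 122 [ 49 104 133] 123 [ 59 125 156] 124 [ 60 125 157] 125 [ 58 123 155] 126 [ 60 125 156] 127 [ 62 124 157] 128 [ 56 121 154] 129 [ 61 124 156] 130 [ 54 106 137] 131 [32 29 33] 132 [34 33 33] 133 [33 31 31] 134 [44 42 41] 135 [41 39 41] 136 [40 41 42] 137 [35 33 37] 138 [34 33 34] 139 [40 36 39] 228 3 229 21 230 18 231 5 232 10 233 5 234 15 235 20 236 15 237 16 238 8 239 4 240 6 241 16 242 5 243 7 244 39 245 87 perp 2.785450924450174
perp 0.15058371158248463
perp 6.005016454410537
```

```bash
python3 - <<'E'
from ax import *
import pickle
o=manip.observe()
f=cv2.imread('pics/w2.png')
m=manip.trace('wrist','axle'); print(len(m),m[0]['p'])
M=m[0]['mask'];
a=[]
for r in range(5,240,15):
    d=np.where(M[r])[0]
    g=f[r,225:285].max(1)
    print(r,d.min() if len(d) else 0,d.max() if len(d) else 0, (d.min()+d.max())/2 if len(d) else 0)
c=f.copy();c[M]=(c[M]*0.5+np.array([0,0,128])).astype(np.uint8)
cv2.imwrite('pics/w2m.png',np.hstack([cv2.resize(f[0:260,190:320],(390,780//1),interpolation=0)[:600],cv2.resize(c[0:260,190:320],(390,780),interpolation=0)[:600]]))
E
```

```text
1 0.88
5 252 270 261.0
20 251 268 259.5
35 251 267 259.0
50 250 267 258.5
65 250 266 258.0
80 249 265 257.0
95 248 264 256.0
110 248 264 256.0
125 238 274 256.0
140 245 265 255.0
155 244 264 254.0
170 244 264 254.0
185 243 263 253.0
200 243 262 252.5
215 242 262 252.0
230 242 261 251.5
```

View pics/w2m.png

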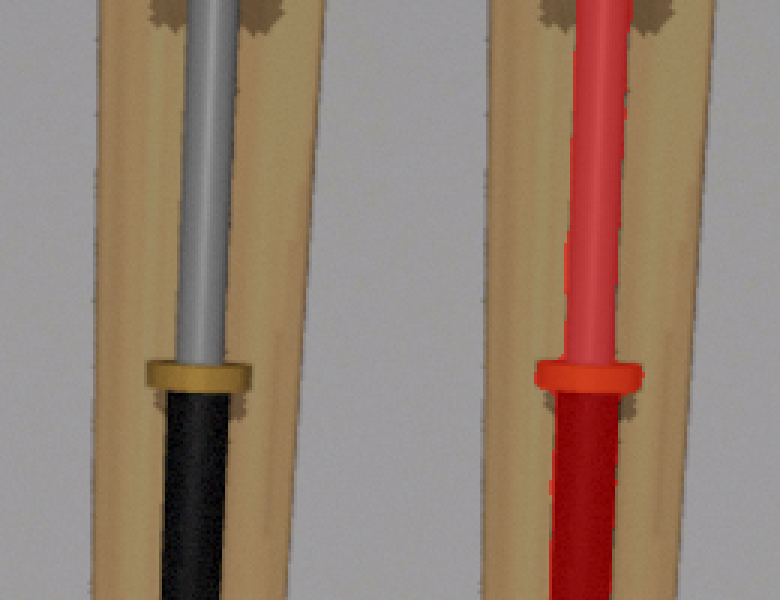

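```bash
python3 - <<'E'
from ax import *
import pickle
o=pickle.load(open('w2.pkl','rb'))
def at(u,v,z):
    c,d=ray('wrist',(u,v),o); return c+d*(z-c[2])/d[2]
a=at(251.3,235,50);b=at(260.7,5,50); v=b-a; print(a,b,np.degrees(np.arctan2(v[1],v[0])))
u=v/np.linalg.norm(v)
print('collar back bottom/ front', at(255.7,121,60),at(255.5,130.5,62))
for p in [(470.6,-325,50),(627.4,-187,50),(501,-294.5,50)]: print(np.cross(u,np.array(p)-a)[2], u@(np.array(p)-a))
# tip lines in top/side
for n,uv in (("top",(333,165)),):
    c,d=ray(n,uv); print(c+d*(50-c[2])/d[2])
t=cv2.imread('pics/top0.png');s=cv2.imread('pics/side0.png')
cv2.imwrite('pics/axc.png',np.hstack([cv2.resize(t[155:240,320:400],(400,425),interpolation=0),cv2.resize(s[230:300,200:300],(571,400),interpolation=0)[:,:400] if 0 else cv2.resize(s[225:295,205:295],(400,425),interpolation=0)]))
E
```

```text
[ 431.86 -356.26   50.  ] [ 561.02 -249.53   50.  ] 39.569200958505846
collar back bottom/ front [ 501.74 -298.17   60.  ] [ 496.82 -302.39   62.  ]
-0.5819025507658466 49.775033598369426
5.913071541119066 258.55255947590666
3.564103339903184 92.63784539548017
[ 629.23 -199.84   50.  ]
```

View pics/axc.png

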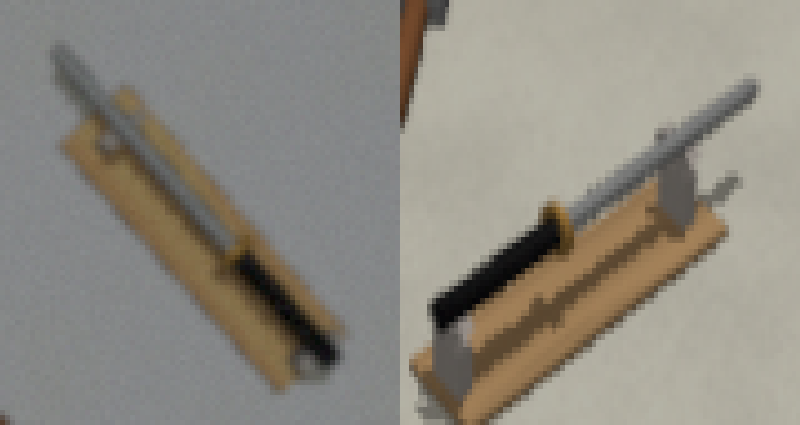

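```bash
python3 - <<'E'
from h import *
def at(n,uv,z):
    c,d=ray(n,uv); return c+d*(z-c[2])/d[2]
def tri(uv1,uv2):
    c1,d1=ray('top',uv1);c2,d2=ray('side',uv2)
    A=np.stack([d1,-d2],1);t=np.linalg.lstsq(A,c2-c1,rcond=None)[0]
    p,q=c1+d1*t[0],c2+d2*t[1];return (p+q)/2,np.linalg.norm(p-q)
k=70*0+ 400/90
tipT=(320+60/5,155+48/5); endT=(320+331/5,155+356/5)
tipS=(205+755/k,225+85/(425/70)); endS=(205+437/k,225+312/(425/70))
print(tri(tipT,tipS),tri(endT,endS))
for n,a,b in(("top",endT,tipT),("side",endS,tipS)):
    p,q=at(n,a,50),at(n,b,50);v=q-p;print(n,p,q,np.degrees(np.arctan2(v[1],v[0])),np.linalg.norm(v))
E
```

```text
(array([ 756.5 , -225.95,   63.81]), np.float64(259.06257508262416)) (array([ 546.63, -373.41,   62.94]), np.float64(232.85016206624957))
top [ 431.67 -358.77   50.  ] [ 630.59 -196.72   50.  ] 39.1674010730781 256.5725705486194
side [ 666.19 -366.35   50.  ] [ 899.97 -200.27   50.  ] 35.39002871215803 286.77302057307065
```

```bash
python3 - <<'E'
from h import *
def at(n,uv,z):
    c,d=ray(n,uv); return c+d*(z-c[2])/d[2]
def tri(uv1,uv2):
    c1,d1=ray('top',uv1);c2,d2=ray('side',uv2)
    A=np.stack([d1,-d2],1);t=np.linalg.lstsq(A,c2-c1,rcond=None)[0]
    p,q=c1+d1*t[0],c2+d2*t[1];return (p+q)/2,np.linalg.norm(p-q)
k=400/90;k2=425/70
tipT=(320+60/5,155+48/5); endT=(320+331/5,155+356/5)
tipS=(205+355/k,225+87/k2); endS=(205+36/k,225+314/k2)
print(tri(tipT,tipS),tri(endT,endS))
for n,a,b in(("top",endT,tipT),("side",endS,tipS)):
    p,q=at(n,a,50),at(n,b,50);v=q-p;print(n,p,q,np.degrees(np.arctan2(v[1],v[0])),np.linalg.norm(v))
E
```

```text
(array([ 632.39, -197.14,   47.89]), np.float64(2.878438378643923)) (array([ 430.38, -359.91,   46.19]), np.float64(2.7242279359142483))
top [ 431.67 -358.77   50.  ] [ 630.59 -196.72   50.  ] 39.1674010730781 256.5725705486194
side [ 429.21 -364.54   50.  ] [ 633.45 -199.78   50.  ] 38.89205612397843 262.4072028817592
```

```bash
python3 - <<'E'
from h import *
go((471.2,-323.8,100),-50.5)
go((471.2,-323.8,48),-50.5)
E
```

```text
shift [ 0.0006 -0.0116  0.0799] rot [-0.0285 -0.0451  2.3345]
shift [ 0.0005 -0.0116  0.1319] rot [-0.0285 -0.0451  2.3345]
```

play_rows(
  xyz=[
    [0,-0.003,0.006],
    [0,-0.007,0.02],
    [0.0005,-0.01,0.04],
    [0.0005,-0.0116,0.06],
    [0.0005,-0.0116,0.08],
    [0.0005,-0.0116,0.1],
    [0.0005,-0.0116,0.116],
    [0.0005,-0.0116,0.127],
    [0.0005,-0.0116,0.132],
    [0.0005,-0.0116,0.132],
  ],
  rotation=[
    [0,0,0.5],
    [0,0,1],
    [0,0,1.7],
    [0,0,2.3],
    [0,0,2.3],
    [0,0,2.3],
    [0,0,2.3],
    [0,0,2.3],
    [0,0,2.3],
    [0,0,2.3],
  ],
)

```text
clock: 5.03
eef_pos: [469.8, -324.0, 45.3]
orientation: [0.904, -0.427, -0.001, -0.0]
contact_force: [-0.0, 0.1, 0.6]
width: 51.4
```

```bash
python3 - <<'E'
from h import *
import pickle
o=manip.observe();print(o['eef_pos'],yaw(o),abs(o['qvel']).max())
f=manip.grab_frame('wrist');cv2.imwrite('pics/w3.png',f);pickle.dump(o,open('w3.pkl','wb'))
go((471.2,-323.8,48),-50.5)
E
```

```text
[ 469.82 -323.99   45.34] -50.56543738112447 0.03860758894224796
shift [-0.     -0.0011 -0.0012] rot [ 0.0075  0.0475 -0.0689]
```

View pics/w3.png

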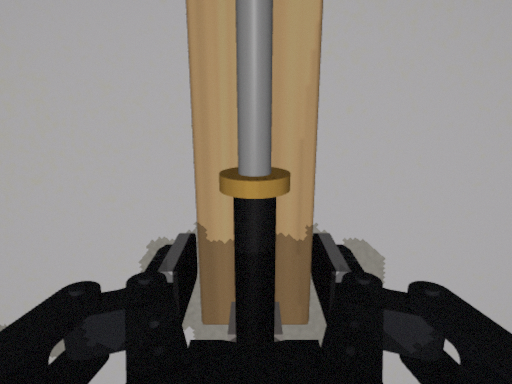

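play_rows(
  xyz=[
    [0,-0.0005,-0.0005],
    [0,-0.001,-0.001],
    [0,-0.001,-0.001],
    [0,-0.001,-0.001],
    [0,-0.001,-0.001],
    [0,-0.001,-0.001],
    [0,-0.001,-0.001],
    [0,-0.001,-0.001],
    [0,-0.001,-0.001],
    [0,-0.001,-0.001],
  ],
  rotation=[
    [0,0,0],
    [0,0,0],
    [0,0,0],
    [0,0,0],
    [0,0,0],
    [0,0,0],
    [0,0,0],
    [0,0,0],
    [0,0,0],
    [0,0,0],
  ],
  claw=0,
  grip_force=110,
)

```text
clock: 5.92
eef_pos: [471.0, -323.6, 50.1]
orientation: [0.904, -0.427, -0.0, -0.0]
contact_force: [-4.2, 5.3, 7.8]
width: 12.7
```

```bash
python3 - <<'E'
from h import *
o=manip.observe();print(o['eef_pos'],yaw(o),abs(o['qvel']).max(),o['width'],o['contact_force'],o['torque'])
E
```

```text
[ 470.97 -323.57   50.08] -50.564175547020604 0.000914661941998703 12.671689272399085 [-4.22  5.27  7.78] [0.92 0.81 0.04]
```

```bash
python3 - <<'E'
from h import *
o=manip.observe()
f=manip.grab_frame('wrist');cv2.imwrite('pics/w4.png',f)
f=manip.grab_frame('side');cv2.imwrite('pics/s4.png',cv2.resize(f[200:310,170:310],(700,550),interpolation=2))
E
```

```text
(no output)
```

View pics/w4.png

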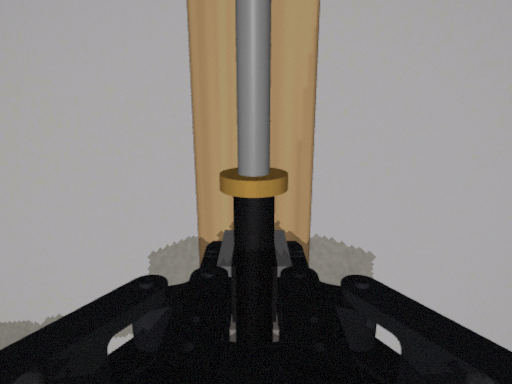

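View pics/s4.png

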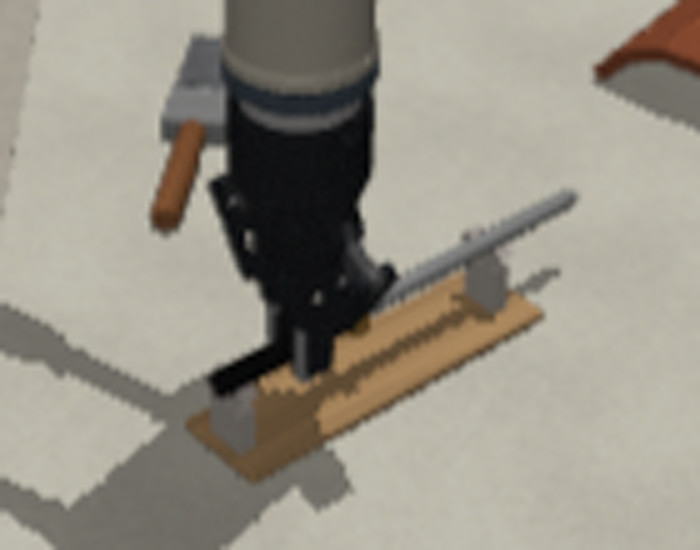

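play_rows(
  xyz=[
    [0,0,-0.002],
    [0,0,-0.005],
    [0,0,-0.01],
    [0,0,-0.02],
    [0,0,-0.032],
    [0,0,-0.046],
    [0,0,-0.06],
    [0,0,-0.072],
    [0,0,-0.078],
    [0,0,-0.08],
  ],
  rotation=[
    [0,0,0],
    [0,0,0],
    [0,0,0],
    [0,0,0],
    [0,0,0],
    [0,0,0],
    [0,0,0],
    [0,0,0],
    [0,0,0],
    [0,0,0],
  ],
)

```text
clock: 6.85
eef_pos: [471.8, -324.9, 130.7]
orientation: [0.904, -0.427, 0.002, 0.0]
contact_force: [1.5, -0.2, -2.5]
width: 12.7
```

```bash
python3 - <<'E'
from h import *
o=manip.observe();print(o['eef_pos'],yaw(o),abs(o['qvel']).max(),o['width'],o['contact_force'],o['torque'])
f=manip.grab_frame('wrist');cv2.imwrite('pics/w5.png',f)
f=manip.grab_frame('side');cv2.imwrite('pics/s5f.png',f);cv2.imwrite('pics/s5.png',cv2.resize(f[170:310,170:310],(600,600),interpolation=2))
f=manip.grab_frame('top');cv2.imwrite('pics/t5f.png',f)
E
```

```text
[ 471.81 -324.86  130.67] -50.58551043725932 0.026750252050568843 12.662750483890978 [ 1.51 -0.21 -2.5 ] [ 0.01  0.03 -0.04]
```

View pics/w5.png

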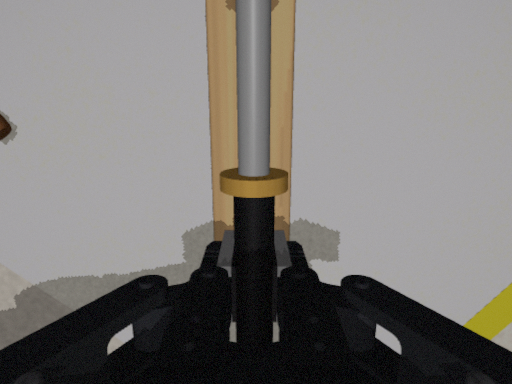

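View pics/s5.png

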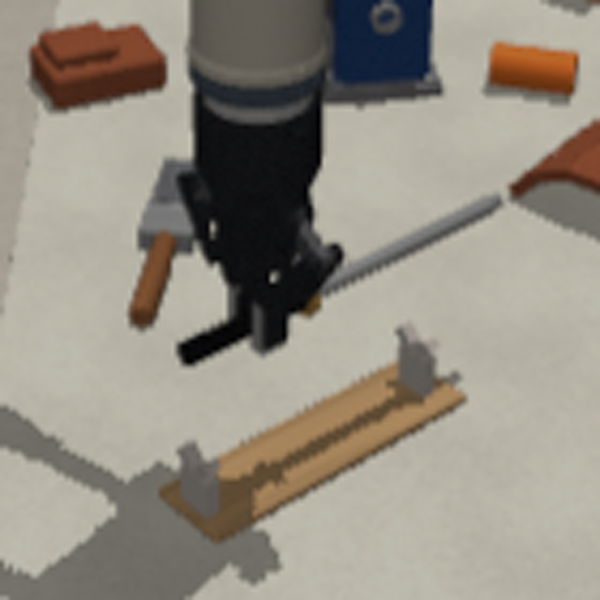

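The axle is held level. The wrist view has the collar at (254,182), unchanged from before the lift, and the shaft on column 254. Next I carry it over the stand and measure the stand's axis relative to the axle.

```bash
python3 - <<'E'
from h import *
go((530,-100,160),-20)
E
```

```text
shift [-0.1358 -0.1879 -0.0321] rot [ -0.0011   0.0392 -30.579 ]
```

play_rows(
  xyz=[
    [-0.005,-0.007,-0.004],
    [-0.017,-0.024,-0.01],
    [-0.033,-0.046,-0.018],
    [-0.05,-0.069,-0.025],
    [-0.067,-0.093,-0.032],
    [-0.084,-0.116,-0.032],
    [-0.1,-0.138,-0.032],
    [-0.114,-0.158,-0.032],
    [-0.126,-0.175,-0.032],
    [-0.136,-0.188,-0.032],
  ],
  rotation=[
    [0,0,-1.5],
    [0,0,-4.5],
    [0,0,-8],
    [0,0,-12],
    [0,0,-16],
    [0,0,-20],
    [0,0,-24],
    [0,0,-27],
    [0,0,-29],
    [0,0,-30.6],
  ],
)

```text
clock: 7.83
eef_pos: [530.0, -97.3, 159.6]
orientation: [0.985, -0.171, -0.001, -0.0]
contact_force: [-0.1, -0.4, -2.5]
width: 12.8
```

```bash
python3 - <<'E'
from h import *
o=manip.observe();print(o['eef_pos'],yaw(o))
go((583.6,107.3,145),8.2)
E
```

```text
[529.99 -97.27 159.59] -19.709012754671875
shift [-0.0185 -0.2107  0.0147] rot [ -0.0558   0.0753 -27.909 ]
```

play_rows(
  xyz=[
    [-0.001,-0.01,0.001],
    [-0.003,-0.03,0.002],
    [-0.005,-0.055,0.004],
    [-0.007,-0.083,0.006],
    [-0.01,-0.112,0.008],
    [-0.0125,-0.141,0.01],
    [-0.015,-0.168,0.012],
    [-0.017,-0.19,0.014],
    [-0.0185,-0.205,0.0147],
    [-0.0185,-0.211,0.0147],
  ],
  rotation=[
    [0,0,-1.5],
    [0,0,-4.5],
    [0,0,-8],
    [0,0,-12],
    [0,0,-16],
    [0,0,-20],
    [0,0,-23],
    [0,0,-26],
    [0,0,-27.9],
    [0,0,-27.9],
  ],
)

```text
clock: 8.67
eef_pos: [584.5, 106.7, 144.6]
orientation: [0.997, 0.071, -0.001, -0.0]
contact_force: [0.3, -0.5, -2.3]
width: 13.0
```

```bash
python3 - <<'E'
from h import *
import pickle
manip.grab_frame('top');manip.grab_frame('top')
o=manip.observe();print(o['eef_pos'],yaw(o),o['clock'],abs(o['qvel']).max())
f=manip.grab_frame('wrist');cv2.imwrite('pics/w6.png',f);pickle.dump(o,open('w6.pkl','wb'))
f=manip.grab_frame('side');cv2.imwrite('pics/s6.png',cv2.resize(f[110:220,190:330],(764,600),interpolation=2))
E
```

```text
[584.7  105.15 145.17] 7.934665280418589 8.7667 0.03217343834843643
```

View pics/w6.png

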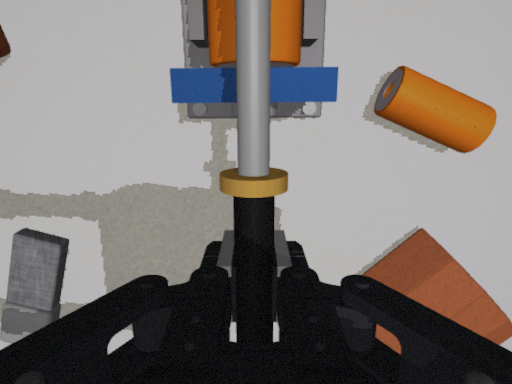

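View pics/s6.png

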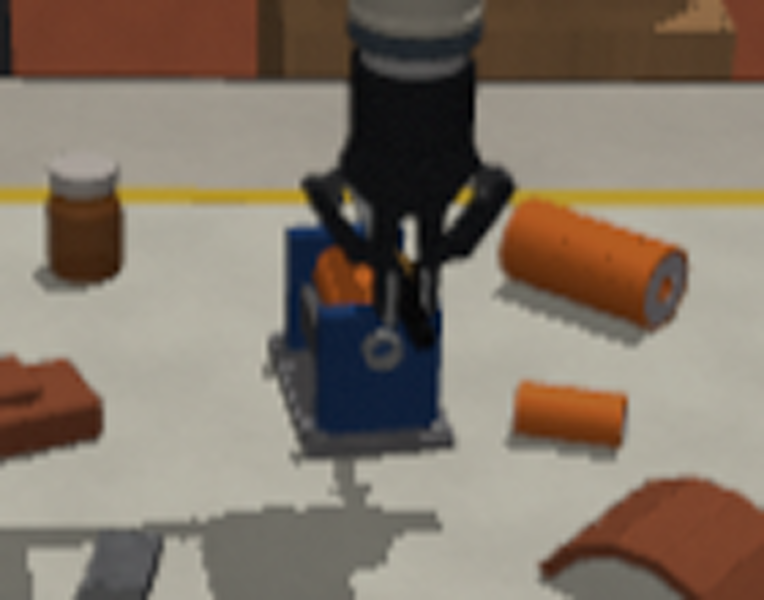

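```bash
cat > cheek.py <<'E'
from h import *
def cheek(f,o,ztop=100,rows=None):
    hsv=cv2.cvtColor(f,cv2.COLOR_BGR2HSV)
    m=((hsv[...,0]>105)&(hsv[...,0]<125)&(hsv[...,1]>150)&(hsv[...,2]>60)).astype(np.uint8)
    m=cv2.morphologyEx(m,cv2.MORPH_CLOSE,np.ones((1,45),np.uint8))
    n,l,s,c=cv2.connectedComponentsWithStats(m)
    for i in range(1,n):
        if s[i,4]<1500: continue
        pts=cv2.findContours((l==i).astype(np.uint8),cv2.RETR_EXTERNAL,cv2.CHAIN_APPROX_NONE)[0][0]
        rect=cv2.minAreaRect(pts); box=cv2.boxPoints(rect)
        W=[]
        for b in box:
            cc,d=ray('wrist',b,o);W.append(cc+d*(ztop-cc[2])/d[2])
        W=np.array(W); print('box',box.tolist()); print('world',W[:,:2].tolist(),'mean',W.mean(0))
        e=[np.linalg.norm(W[j]-W[(j+1)%4]) for j in range(4)];print('edges',e)
E
python3 - <<'E'
from cheek import *
import pickle
o=pickle.load(open('w6.pkl','rb'));f=cv2.imread('pics/w6.png')
cheek(f,o)
def edges(row): 
    b=f[row].astype(int); return np.where((b[:,0]-b[:,2]>50))[0]
for r in (72,80,88,96,100): e=edges(r);print(r,e.min(),e.max(),(e.min()+e.max())/2)
for r in range(110,165,15):
    g=f[r,225:285].astype(int).max(1);d=abs(np.diff(g));k=np.argsort(d)[-6:];print(r,sorted(225+k))
for c in(180,215,228,285,300,330):print(c,np.where(f[:,c,0].astype(int)-f[:,c,2]>50)[0][[0,-1]])
cv2.imwrite('pics/w6c.png',cv2.resize(f[0:180,160:350],(633,600),interpolation=0))
E
```

```text
box [[170.91238403320312, 68.22835540771484], [336.9908752441406, 66.87813568115234], [337.2676086425781, 100.91654205322266], [171.18911743164062, 102.26676177978516]]
world [[535.2661815255403, 178.9103617670492], [613.1282449611954, 190.44620563105033], [616.4128595445651, 175.17344811409043], [536.5849274165581, 163.3265709319403]] mean [575.35 176.96 100.  ]
edges [np.float64(78.71198521262555), np.float64(15.621965789654647), np.float64(80.70221339469344), np.float64(15.639489362428073)]
72 170 337 253.5
80 171 336 253.5
88 172 336 254.0
96 172 336 254.0
100 172 335 253.5
110 [np.int64(238), np.int64(266), np.int64(267), np.int64(269), np.int64(271), np.int64(274)]
125 [np.int64(235), np.int64(236), np.int64(238), np.int64(267), np.int64(268), np.int64(269)]
140 [np.int64(226), np.int64(236), np.int64(237), np.int64(238), np.int64(268), np.int64(269)]
155 [np.int64(226), np.int64(236), np.int64(237), np.int64(268), np.int64(269), np.int64(270)]
180 [ 69 102]
215 [ 68 102]
228 [ 68 101]
285 [ 67 101]
300 [ 67 101]
330 [ 67 101]
```

View pics/w6c.png

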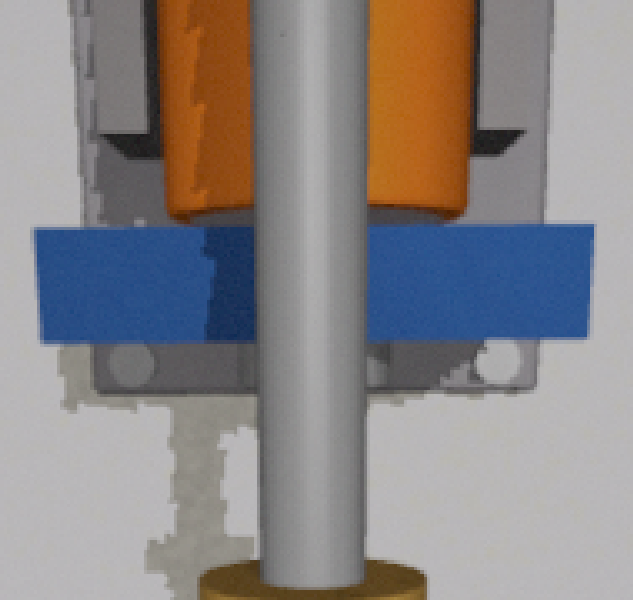

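```bash
python3 - <<'E'
from cheek import *
import pickle
c=manip.calibration('wrist');Mt=c['mount']
manip.trace  # none
def tool(u,v,zt):
    d=Mt[:3,:3]@np.array([(u-c['cx'])/c['fx'],(v-c['cy'])/c['fy'],1]);p=Mt[:3,3];return p+d*(zt-p[2])/d[2]
for fn in('pics/w5.png','pics/w6.png'):
    f=cv2.GaussianBlur(cv2.imread(fn),(3,3),0).astype(int)
    pts=[]
    for r in list(range(108,168,2))+list(range(2,60,2)):
        # shaft grey: low saturation between edges; use gradient extremes
        g=f[r,:,0]-f[r,:,2]*0
        s=f[r].max(1)-f[r].min(1)
        gx=np.abs(np.diff(f[r],axis=0)).sum(1)
        l=230+np.argmax(gx[230:246]);rr=260+np.argmax(gx[260:278])
        pts.append((r,l,rr))
    pts=np.array(pts);w=pts[:,2]-pts[:,1]
    ok=(abs(w-np.median(w))<4);p=pts[ok]
    mid=(p[:,1]+p[:,2])/2+0.5
    k=np.polyfit(p[:,0],mid,1);print(fn,ok.sum(),'median w',np.median(w),'k',k,'res',np.std(mid-np.polyval(k,p[:,0])))
    a=tool(np.polyval(k,170),170,0);b=tool(np.polyval(k,0),0,0);print(a,b,'axle dir offset deg (tool x per -y)',np.degrees(np.arctan2(b[0]-a[0],-(b[1]-a[1]))))
# sleeve end
o=pickle.load(open('w6.pkl','rb'));C=np.array([575.35,176.96]);th=np.radians(98.43);ux=np.array([np.cos(th),np.sin(th)])
for z in (75,80,88):
  for r in (116,117):
    cc,d=ray('wrist',(254,r),o);P=cc+d*(z-cc[2])/d[2];print(z,r,'stand x',-60+ux@(P[:2]-C))
f=cv2.imread('pics/w6.png')
for col in(234,273,275):print(col,[int(x) for x in f[98:125,col].max(1)])
for row in(106,112): print(row,f[row,222:240].max(1),f[row,266:286].max(1))
E
```

```text
pics/w5.png 54 median w 33.0 k [  0.   252.81] res 0.18551932591308828
[  0.4  -39.99   0.  ] [  0.21 -97.54   0.  ] axle dir offset deg (tool x per -y) -0.18714633828058322
pics/w6.png 57 median w 34.0 k [  0.01 252.53] res 0.4066037515702856
[  0.44 -39.99   0.  ] [  0.12 -97.54   0.  ] axle dir offset deg (tool x per -y) -0.321508047511077
75 116 stand x -75.78974114171264
75 117 stand x -76.34053115470446
80 116 stand x -75.55919804494867
80 117 stand x -76.09591316087815
88 116 stand x -75.19032909012638
88 117 stand x -75.70452437075608
234 [89, 88, 86, 89, 88, 83, 85, 86, 84, 85, 82, 86, 83, 83, 83, 84, 84, 81, 66, 78, 115, 145, 146, 143, 144, 147, 147]
273 [139, 136, 136, 131, 115, 75, 75, 74, 73, 78, 96, 106, 108, 106, 109, 106, 110, 92, 67, 86, 127, 145, 159, 186, 184, 185, 184]
275 [135, 139, 137, 128, 98, 70, 71, 70, 70, 67, 76, 95, 92, 90, 94, 91, 91, 81, 66, 87, 127, 143, 158, 184, 183, 186, 186]
106 [ 90  93  92  88  90  90  91  91  91  81  81  84  84  86  82  87 103 109] [120 112 103  89  96  88  77  73  70  70  65  80  88  88  89  86  86  88
  88  85]
112 [ 90  90  91  90  93  91  89  91  91  78  77  81  83  88  83  85  99 109] [118 111 103  94 119 124 119 109 103  94  83  84  87  85  87  85  86  87
  88  86]
```

The wrist view has the near cheek top at rows 68–102, columns 171–337, centred at 254. That coincides with the shaft at column 253.5. The sleeve edges run from column 231 to 277 and end near row 116. A second view over the far cheek should pin down the yaw.

play_rows(
  xyz=[
    [0,-0.006,0],
    [0,-0.018,0],
    [0,-0.034,0],
    [0,-0.052,0],
    [0,-0.07,0],
    [0,-0.088,0],
    [0,-0.103,0],
    [0,-0.114,0],
    [0,-0.12,0],
    [0,-0.12,0],
  ],
  rotation=[
    [0,0,-0.25],
    [0,0,-0.25],
    [0,0,-0.25],
    [0,0,-0.25],
    [0,0,-0.25],
    [0,0,-0.25],
    [0,0,-0.25],
    [0,0,-0.25],
    [0,0,-0.25],
    [0,0,-0.25],
  ],
)

```text
clock: 9.7
eef_pos: [567.9, 224.8, 145.5]
orientation: [0.997, 0.072, -0.0, -0.0]
contact_force: [0.0, -0.5, -3.3]
width: 12.7
```

```bash
python3 - <<'E'
from cheek import *
import pickle
manip.grab_frame('top');manip.grab_frame('top')
o=manip.observe();print(o['eef_pos'],yaw(o),o['clock'],abs(o['qvel']).max())
f=manip.grab_frame('wrist');cv2.imwrite('pics/w7.png',f);pickle.dump(o,open('w7.pkl','wb'))
cheek(f,o)
E
```

```text
[568.31 223.27 145.53] 8.163997419876967 9.8 0.01381843078507297
box [[168.97674560546875, 67.00018310546875], [334.9977722167969, 65.71319580078125], [335.25640869140625, 99.07553100585938], [169.23538208007812, 100.36251831054688]]
world [[517.5925376960905, 297.26498981158784], [595.4696985900724, 309.0985644284641], [598.7206686084493, 294.1390494072657], [518.9163583055057, 282.00002520550623]] mean [557.67 295.63 100.  ]
edges [np.float64(78.7710967114228), np.float64(15.308686936829224), np.float64(80.72226366684353), np.float64(15.322259801701462)]
```

View pics/w7.png

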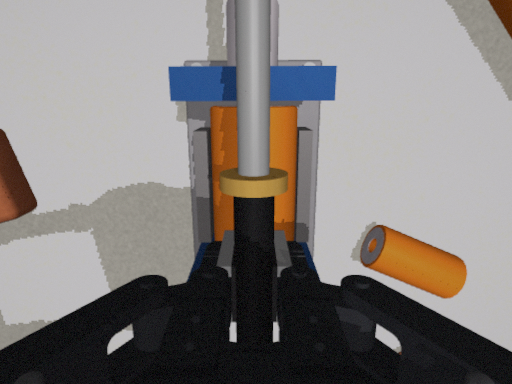

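The far cheek is at rows 66–100, columns 169–335. The two cheek centres come out 120.0 mm apart, as they should, giving a stand yaw of 98.47° and a centre at (566.5, 236.3). I'll retreat along the axis at height, then lower to bore height.

```bash
cat >> h.py <<'E'
C=np.array([566.51,236.30]);TH=np.radians(98.474);UX=np.array([np.cos(TH),np.sin(TH)]);UY=np.array([-UX[1],UX[0]])
YT=8.22
def sp(s,z=75,lat=0.6):
    "world TCP for TCP at stand x = s; lat=shift along stand +y (= tool -x)"
    return np.r_[C+UX*s+UY*lat,z]
def where(o=None):
    o=o or manip.observe();d=o['eef_pos'][:2]-C
    Rc=R.from_quat(o['orientation'])
    F=o['contact_force'];
    m=Rc.as_matrix()
    print('t %.2f s %.2f lat %.2f z %.2f yaw %.2f pitch %.3f roll %.3f | Fs %.1f Flat %.1f Fz %.1f | T'%(o['clock'],UX@d,UY@d,o['eef_pos'][2],yaw(o),np.degrees(np.arcsin(-m[2,1])),np.degrees(np.arcsin(m[2,0])),UX@F[:2],UY@F[:2],F[2]),np.round([UX@o['torque'][:2],UY@o['torque'][:2],o['torque'][2]],2),'w %.1f'%o['width'])
E
python3 - <<'E'
from h import *
where();print(sp(-303))
go(sp(-303,140),YT)
E
```

```text
t 9.85 s -13.48 lat 0.12 z 145.54 yaw 8.13 pitch -0.032 roll -0.005 | Fs -0.2 Flat -0.3 Fz -2.2 | T [ 0.03  0.01 -0.01] w 12.8
[610.57 -63.48  75.  ]
shift [0.0012 0.2895 0.0057] rot [ 0.0324  0.0053 -0.0865]
```

play_rows(
  xyz=[
    [0,0.012,0],
    [0,0.036,0.001],
    [0,0.07,0.002],
    [0.0005,0.108,0.003],
    [0.0005,0.147,0.004],
    [0.0005,0.186,0.005],
    [0.001,0.223,0.005],
    [0.001,0.255,0.0055],
    [0.0012,0.279,0.0055],
    [0.0012,0.2895,0.0055],
  ],
  rotation=[
    [0,0,0],
    [0,0,0],
    [0,0,0],
    [0,0,0],
    [0,0,0],
    [0,0,0],
    [0,0,0],
    [0,0,0],
    [0,0,-0.1],
    [0,0,-0.1],
  ],
)

```text
clock: 10.68
eef_pos: [610.2, -68.2, 140.0]
orientation: [0.998, 0.07, -0.0, 0.001]
contact_force: [-0.5, 0.7, -3.0]
width: 12.6
```

```bash
python3 - <<'E'
from h import *
where()
go(sp(-303,75),YT)
E
```

```text
t 10.68 s -307.60 lat 1.68 z 140.03 yaw 7.99 pitch -0.109 roll -0.022 | Fs 0.7 Flat 0.4 Fz -3.0 | T [-0.01  0.02 -0.04] w 12.6
shift [ 0.0011 -0.0047  0.065 ] rot [ 0.1085  0.0222 -0.2332]
```

play_rows(
  xyz=[
    [0,0,0.002],
    [0,0,0.008],
    [0,0,0.018],
    [0,0,0.03],
    [0,0,0.042],
    [0,0,0.053],
    [0,0,0.061],
    [0,0,0.065],
    [0,0,0.065],
    [0,0,0.065],
  ],
  rotation=[
    [0,0,0],
    [0,0,0],
    [0,0,0],
    [0,0,0],
    [0,0,0],
    [0,0,0],
    [0,0,0],
    [0,0,0],
    [0,0,0],
    [0,0,0],
  ],
)

```text
clock: 11.52
eef_pos: [610.6, -62.7, 75.0]
orientation: [0.997, 0.072, -0.0, -0.0]
contact_force: [0.6, -0.4, -2.9]
width: 12.5
```

```bash
python3 - <<'E'
from h import *
f=manip.grab_frame('top');f=manip.grab_frame('top');f=manip.grab_frame('top');cv2.imwrite('pics/t8.png',cv2.resize(f[150:290,140:300],(686,600),interpolation=2))
where()
go(sp(-303,75),YT)
f=manip.grab_frame('side');cv2.imwrite('pics/s8.png',cv2.resize(f[120:240,220:340],(600,600),interpolation=2))
where()
E
```

```text
t 11.67 s -302.47 lat -0.01 z 76.15 yaw 8.27 pitch -0.030 roll 0.095 | Fs 0.3 Flat -0.4 Fz -2.0 | T [-0.01  0.06  0.03] w 12.6
shift [-0.0006  0.0005  0.0012] rot [ 0.0296 -0.0949  0.048 ]
t 11.72 s -302.52 lat 0.02 z 76.13 yaw 8.26 pitch -0.030 roll 0.094 | Fs 0.1 Flat -0.3 Fz -2.5 | T [0.01 0.04 0.06] w 12.7
```

View pics/t8.png

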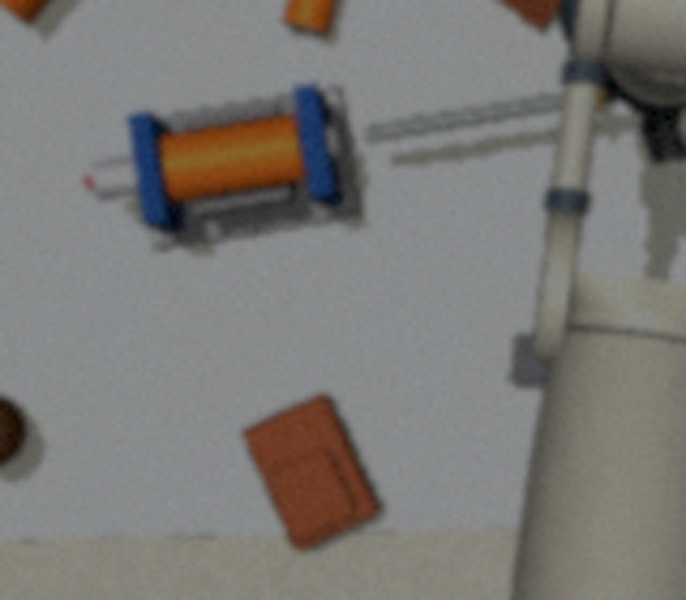

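View pics/s8.png

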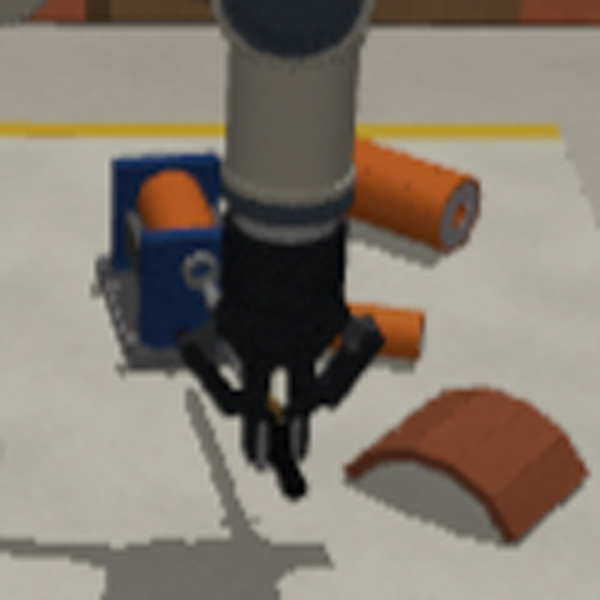

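play_rows(
  xyz=[
    [-0.0006,-0.001,0.0012],
    [-0.0006,-0.003,0.0012],
    [-0.0006,-0.006,0.0012],
    [-0.0006,-0.009,0.0012],
    [-0.0006,-0.012,0.0012],
    [-0.0006,-0.015,0.0012],
    [-0.0006,-0.0175,0.0012],
    [-0.0006,-0.0195,0.0012],
    [-0.0006,-0.0205,0.0012],
    [-0.0006,-0.0205,0.0012],
  ],
  rotation=[
    [0,-0.05,0],
    [0,-0.1,0],
    [0,-0.1,0],
    [0,-0.1,0],
    [0,-0.1,0],
    [0,-0.1,0],
    [0,-0.1,0],
    [0,-0.1,0],
    [0,-0.1,0],
    [0,-0.1,0],
  ],
)

```text
clock: 12.55
eef_pos: [607.0, -42.3, 73.9]
orientation: [0.997, 0.072, -0.001, 0.0]
contact_force: [1.0, 0.1, -3.1]
width: 12.6
```

```bash
python3 - <<'E'
from h import *
where()
f=manip.grab_frame('top');cv2.imwrite('pics/t9.png',cv2.resize(f[165:215,160:240],(800,500),interpolation=2))
where();go(sp(-283,75),YT)
E
```

```text
t 12.55 s -281.51 lat 1.01 z 73.90 yaw 8.29 pitch 0.001 roll -0.098 | Fs -0.1 Flat -1.0 Fz -3.1 | T [-0.05 -0.01 -0.02] w 12.6
t 12.60 s -281.70 lat 1.03 z 73.88 yaw 8.28 pitch -0.004 roll -0.099 | Fs 0.6 Flat 0.1 Fz -3.1 | T [0.04 0.05 0.02] w 12.3
shift [ 0.0004  0.0013 -0.0011] rot [0.004  0.0994 0.0581]
```

View pics/t9.png

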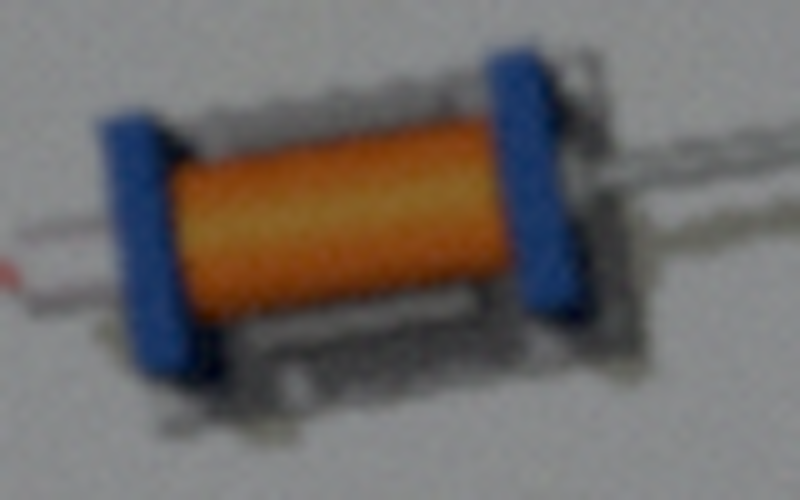

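play_rows(
  xyz=[
    [0.0002,0,-0.0005],
    [0.0004,0,-0.001],
    [0.0004,0,-0.001],
    [0.0004,0,-0.001],
    [0.0004,0,-0.001],
    [0.0004,0,-0.001],
    [0.0004,0,-0.001],
    [0.0004,0,-0.001],
    [0.0004,0,-0.001],
    [0.0004,0,-0.001],
  ],
  rotation=[
    [0,0.05,0],
    [0,0.1,0],
    [0,0.1,0],
    [0,0.1,0],
    [0,0.1,0],
    [0,0.1,0],
    [0,0.1,0],
    [0,0.1,0],
    [0,0.1,0],
    [0,0.1,0],
  ],
)

```text
clock: 13.43
eef_pos: [607.4, -42.5, 74.9]
orientation: [0.997, 0.072, -0.0, -0.0]
contact_force: [0.0, 0.5, -1.6]
width: 12.8
```

```bash
python3 - <<'E'
from h import *
where();go(sp(-283,75),YT)
E
```

```text
t 13.43 s -281.77 lat 0.64 z 74.87 yaw 8.27 pitch 0.000 roll -0.001 | Fs 0.5 Flat -0.1 Fz -1.6 | T [-0.05  0.05 -0.  ] w 12.8
shift [ 0.      0.0012 -0.0001] rot [-0.0003  0.0011  0.053 ]
```

play_rows(
  xyz=[
    [0,-0.001,0],
    [0,-0.002,0],
    [0,-0.003,0],
    [0,-0.004,0],
    [0,-0.005,0],
    [0,-0.006,0],
    [0,-0.007,0],
    [0,-0.008,0],
    [0,-0.008,0],
    [0,-0.008,0],
  ],
  rotation=[
    [0,0,0],
    [0,0,0],
    [0,0,0],
    [0,0,0],
    [0,0,0],
    [0,0,0],
    [0,0,0],
    [0,0,0],
    [0,0,0],
    [0,0,0],
  ],
)

```text
clock: 14.27
eef_pos: [606.3, -34.5, 74.9]
orientation: [0.997, 0.072, 0.0, 0.0]
contact_force: [-0.0, -0.2, -2.3]
width: 12.7
```

```bash
python3 - <<'E'
from h import *
where();go(sp(-275,75),YT)
E
```

```text
t 14.27 s -273.73 lat 0.59 z 74.91 yaw 8.28 pitch -0.002 roll 0.004 | Fs -0.2 Flat 0.1 Fz -2.3 | T [0.01 0.03 0.05] w 12.7
shift [-0.      0.0013 -0.0001] rot [ 0.0023 -0.0042  0.0551]
```

play_rows(
  xyz=[
    [0,-0.001,0],
    [0,-0.003,0],
    [0,-0.005,0],
    [0,-0.007,0],
    [0,-0.009,0],
    [0,-0.01,0],
    [0,-0.011,0],
    [0,-0.012,0],
    [0,-0.012,0],
    [0,-0.012,0],
  ],
  rotation=[
    [0,0,0],
    [0,0,0],
    [0,0,0],
    [0,0,0],
    [0,0,0],
    [0,0,0],
    [0,0,0],
    [0,0,0],
    [0,0,0],
    [0,0,0],
  ],
)

```text
clock: 15.1
eef_pos: [604.5, -22.7, 74.9]
orientation: [0.997, 0.072, 0.0, 0.0]
contact_force: [-0.5, 0.2, -2.2]
width: 12.6
```

```bash
python3 - <<'E'
from h import *
where();go(sp(-262,75),YT)
E
```

```text
t 15.10 s -261.78 lat 0.56 z 74.90 yaw 8.27 pitch -0.003 roll 0.003 | Fs 0.3 Flat 0.4 Fz -2.2 | T [-0.03  0.04 -0.03] w 12.6
shift [-0.      0.0002 -0.0001] rot [ 0.0035 -0.0029  0.0512]
```

play_rows(
  xyz=[
    [0,-0.001,0],
    [0,-0.002,0],
    [0,-0.003,0],
    [0,-0.004,0],
    [0,-0.005,0],
    [0,-0.006,0],
    [0,-0.007,0],
    [0,-0.008,0],
    [0,-0.008,0],
    [0,-0.008,0],
  ],
  rotation=[
    [0,0,0],
    [0,0,0],
    [0,0,0],
    [0,0,0],
    [0,0,0],
    [0,0,0],
    [0,0,0],
    [0,0,0],
    [0,0,0],
    [0,0,0],
  ],
)

```text
clock: 15.93
eef_pos: [603.4, -14.8, 74.9]
orientation: [0.997, 0.072, 0.0, 0.0]
contact_force: [-0.3, -0.4, -2.1]
width: 12.5
```

```bash
python3 - <<'E'
from h import *
where();go(sp(-254,75),YT)
E
```

```text
t 15.93 s -253.76 lat 0.52 z 74.93 yaw 8.28 pitch -0.004 roll 0.005 | Fs -0.4 Flat 0.3 Fz -2.1 | T [0.03 0.09 0.01] w 12.5
shift [-0.0001  0.0002 -0.0001] rot [ 0.0037 -0.0052  0.0551]
```

play_rows(
  xyz=[
    [0,-0.001,0],
    [0,-0.002,0],
    [0,-0.003,0],
    [0,-0.004,0],
    [0,-0.005,0],
    [0,-0.006,0],
    [0,-0.007,0],
    [0,-0.008,0],
    [0,-0.008,0],
    [0,-0.008,0],
  ],
  rotation=[
    [0,0,0],
    [0,0,0],
    [0,0,0],
    [0,0,0],
    [0,0,0],
    [0,0,0],
    [0,0,0],
    [0,0,0],
    [0,0,0],
    [0,0,0],
  ],
)

```text
clock: 16.77
eef_pos: [602.2, -6.7, 74.9]
orientation: [0.997, 0.072, 0.0, -0.0]
contact_force: [0.1, 0.1, -3.0]
width: 12.5
```

```bash
python3 - <<'E'
from h import *
where()
E
```

```text
t 16.77 s -245.63 lat 0.50 z 74.87 yaw 8.28 pitch 0.012 roll 0.001 | Fs 0.1 Flat -0.1 Fz -3.0 | T [-0.    0.01  0.03] w 12.5
```

```bash
python3 - <<'E'
from h import *
f=manip.grab_frame('top');cv2.imwrite('pics/t10.png',cv2.resize(f[165:215,160:240],(800,500),interpolation=2))
f=manip.grab_frame('side');cv2.imwrite('pics/s10.png',cv2.resize(f[130:210,220:320],(750,600),interpolation=2))
where()
E
```

```text
t 16.87 s -245.60 lat 0.53 z 74.85 yaw 8.28 pitch 0.019 roll -0.004 | Fs 0.4 Flat -0.8 Fz -2.4 | T [ 0.01 -0.01 -0.05] w 12.8
```

View pics/t10.png

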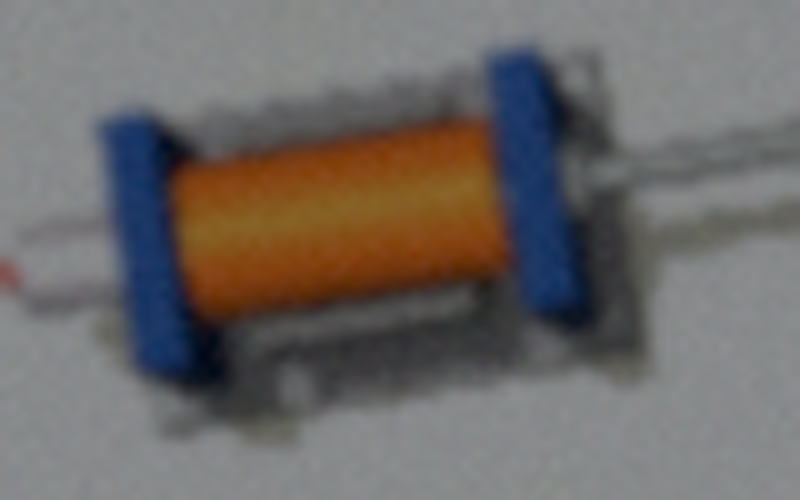

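View pics/s10.png

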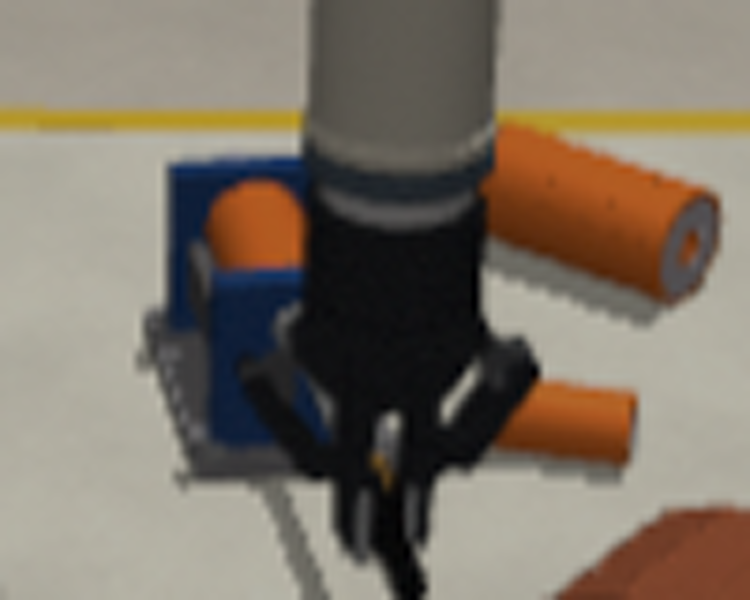

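play_rows(
  xyz=[
    [0,-0.001,0],
    [0,-0.002,0],
    [0,-0.0035,0],
    [0,-0.005,0],
    [0,-0.0065,0],
    [0,-0.008,0],
    [0,-0.009,0],
    [0,-0.01,0],
    [0,-0.01,0],
    [0,-0.01,0],
  ],
  rotation=[
    [0,0,0],
    [0,0,0],
    [0,0,0],
    [0,0,0],
    [0,0,0],
    [0,0,0],
    [0,0,0],
    [0,0,0],
    [0,0,0],
    [0,0,0],
  ],
)

```text
clock: 17.7
eef_pos: [600.8, 3.3, 74.9]
orientation: [0.997, 0.072, -0.0, -0.0]
contact_force: [-0.7, 1.2, -3.5]
width: 12.5
```

```bash
python3 - <<'E'
from h import *
where()
E
```

```text
t 17.70 s -235.48 lat 0.47 z 74.86 yaw 8.28 pitch 0.025 roll -0.001 | Fs 1.3 Flat 0.5 Fz -3.5 | T [ 0.01 -0.01 -0.03] w 12.5
```

play_rows(
  xyz=[
    [0,-0.001,0],
    [0,-0.003,0],
    [0,-0.005,0],
    [0,-0.007,0],
    [0,-0.009,0],
    [0,-0.011,0],
    [0,-0.013,0],
    [0,-0.014,0],
    [0,-0.015,0],
    [0,-0.015,0],
  ],
  rotation=[
    [0,0,0],
    [0,0,0],
    [0,0,0],
    [0,0,0],
    [0,0,0],
    [0,0,0],
    [0,0,0],
    [0,0,0],
    [0,0,0],
    [0,0,0],
  ],
)

```text
clock: 18.53
eef_pos: [598.6, 18.1, 74.9]
orientation: [0.997, 0.072, -0.0, -0.0]
contact_force: [0.4, -0.7, -2.7]
width: 12.7
```

```bash
python3 - <<'E'
from h import *
where()
E
```

```text
t 18.53 s -220.51 lat 0.43 z 74.89 yaw 8.28 pitch 0.013 roll -0.000 | Fs -0.8 Flat -0.3 Fz -2.7 | T [-0.08  0.07 -0.  ] w 12.7
```

play_rows(
  xyz=[
    [-0.0001,-0.001,0],
    [-0.0002,-0.003,0],
    [-0.0002,-0.006,0],
    [-0.0002,-0.009,0],
    [-0.0002,-0.012,0],
    [-0.0002,-0.015,0],
    [-0.0003,-0.017,0],
    [-0.0003,-0.019,0],
    [-0.0003,-0.02,0],
    [-0.0003,-0.02,0],
  ],
  rotation=[
    [0,0,0],
    [0,0,0],
    [0,0,0],
    [0,0,0],
    [0,0,0],
    [0,0,0],
    [0,0,0],
    [0,0,0],
    [0,0,0],
    [0,0,0],
  ],
)

```text
clock: 19.37
eef_pos: [595.4, 37.9, 74.9]
orientation: [0.997, 0.072, 0.0, -0.0]
contact_force: [-0.0, -1.6, -2.3]
width: 13.0
```

```bash
python3 - <<'E'
from h import *
where()
E
```

```text
t 19.37 s -200.53 lat 0.63 z 74.94 yaw 8.28 pitch 0.008 roll 0.005 | Fs -1.6 Flat 0.3 Fz -2.3 | T [-0.05  0.2  -0.01] w 13.0
```

play_rows(
  xyz=[
    [0,-0.001,0],
    [0,-0.003,0],
    [0,-0.006,0],
    [0,-0.009,0],
    [0,-0.012,0],
    [0,-0.015,0],
    [-0.0001,-0.017,0],
    [-0.0001,-0.019,0],
    [-0.0001,-0.02,0],
    [-0.0001,-0.02,0],
  ],
  rotation=[
    [0,0,0],
    [0,0,0],
    [0,0,0],
    [0,0,0],
    [0,0,0],
    [0,0,0],
    [0,0,0],
    [0,0,0],
    [0,0,0],
    [0,0,0],
  ],
)

```text
clock: 20.2
eef_pos: [592.5, 57.5, 75.0]
orientation: [0.997, 0.072, 0.0, 0.0]
contact_force: [0.0, -2.9, -1.5]
width: 12.9
```

```bash
python3 - <<'E'
from h import *
where()
E
```

```text
t 20.20 s -180.63 lat 0.61 z 75.04 yaw 8.28 pitch -0.002 roll 0.017 | Fs -2.9 Flat 0.4 Fz -1.5 | T [-0.09  0.51 -0.08] w 12.9
```

play_rows(
  xyz=[
    [0,-0.001,0],
    [0,-0.003,0],
    [0,-0.005,-0.0001],
    [0,-0.007,-0.0002],
    [0,-0.009,-0.0003],
    [0,-0.011,-0.0003],
    [0,-0.013,-0.0003],
    [0,-0.014,-0.0003],
    [-0.0001,-0.015,-0.0003],
    [-0.0001,-0.015,-0.0003],
  ],
  rotation=[
    [0,0,0],
    [0,0,0],
    [0,0,0],
    [0,0,0],
    [0,0,0],
    [0,0,0],
    [0,0,0],
    [0,0,0],
    [0,0,0],
    [0,0,0],
  ],
)

```text
clock: 21.03
eef_pos: [590.1, 72.7, 75.1]
orientation: [0.997, 0.072, -0.0, -0.0]
contact_force: [0.2, -2.9, -2.2]
width: 12.6
```

```bash
python3 - <<'E'
from h import *
where()
E
```

```text
t 21.03 s -165.33 lat 0.78 z 75.07 yaw 8.29 pitch 0.032 roll -0.008 | Fs -2.9 Flat 0.3 Fz -2.2 | T [-0.04  0.44 -0.01] w 12.6
```

play_rows(
  xyz=[
    [0.0001,-0.001,0],
    [0.0001,-0.002,0],
    [0.0001,-0.003,0],
    [0.0001,-0.004,0],
    [0.0001,-0.005,0],
    [0.0001,-0.006,0],
    [0.0001,-0.007,0],
    [0.0001,-0.008,0],
    [0.0001,-0.009,0],
    [0.0001,-0.009,0],
  ],
  rotation=[
    [0,0,0],
    [0,0,0],
    [0,0,0],
    [0,0,0],
    [0,0,0],
    [0,0,0],
    [0,0,0],
    [0,0,0],
    [0,0,0],
    [0,0,0],
  ],
)

```text
clock: 21.87
eef_pos: [588.9, 81.5, 75.1]
orientation: [0.997, 0.072, -0.0, -0.0]
contact_force: [0.7, -0.9, -3.1]
width: 12.3
```

```bash
python3 - <<'E'
from h import *
where()
E
```

```text
t 21.87 s -156.40 lat 0.65 z 75.07 yaw 8.29 pitch 0.023 roll -0.010 | Fs -1.0 Flat -0.6 Fz -3.1 | T [-0.01  0.32 -0.04] w 12.3
```

Tip is about at the far cheek's inner face. Small steps now.

play_rows(
  xyz=[
    [0,-0.0005,0],
    [0,-0.001,0],
    [0,-0.0015,0],
    [0,-0.002,0],
    [0,-0.0025,0],
    [0,-0.003,0],
    [0,-0.0035,0],
    [0,-0.004,0],
    [0,-0.004,0],
    [0,-0.004,0],
  ],
  rotation=[
    [0,0,0],
    [0,0,0],
    [0,0,0],
    [0,0,0],
    [0,0,0],
    [0,0,0],
    [0,0,0],
    [0,0,0],
    [0,0,0],
    [0,0,0],
  ],
)

```text
clock: 22.7
eef_pos: [588.4, 85.2, 75.2]
orientation: [0.997, 0.072, -0.0, -0.0]
contact_force: [-0.3, -1.8, -2.6]
width: 12.9
```

```bash
python3 - <<'E'
from h import *
where()
E
```

```text
t 22.70 s -152.64 lat 0.59 z 75.18 yaw 8.27 pitch 0.012 roll -0.001 | Fs -1.8 Flat 0.6 Fz -2.6 | T [0.02 0.36 0.03] w 12.9
```

play_rows(
  xyz=[
    [0,-0.0005,0],
    [0,-0.001,0],
    [0,-0.002,0],
    [0,-0.0025,0],
    [0,-0.003,0],
    [0,-0.004,0],
    [0,-0.0045,0],
    [0,-0.005,0],
    [0,-0.005,0],
    [0,-0.005,0],
  ],
  rotation=[
    [0,0,0],
    [0,0,0],
    [0,0,0],
    [0,0,0],
    [0,0,0],
    [0,0,0],
    [0,0,0],
    [0,0,0],
    [0,0,0],
    [0,0,0],
  ],
)

```text
clock: 23.53
eef_pos: [587.7, 89.9, 75.1]
orientation: [0.997, 0.072, -0.0, 0.0]
contact_force: [0.6, -4.8, -3.0]
width: 13.0
```

```bash
python3 - <<'E'
from h import *
where()
E
```

```text
t 23.53 s -147.93 lat 0.60 z 75.09 yaw 8.26 pitch -0.011 roll -0.007 | Fs -4.8 Flat 0.1 Fz -3.0 | T [ 0.05  0.74 -0.07] w 13.0
```

play_rows(
  xyz=[
    [0,-0.0003,0],
    [0,-0.0006,0],
    [0,-0.001,0],
    [0,-0.0015,0],
    [0,-0.002,0],
    [0,-0.0025,0],
    [0,-0.003,0],
    [0,-0.003,0],
    [0,-0.003,0],
    [0,-0.003,0],
  ],
  rotation=[
    [0,0,0],
    [0,0,0],
    [0,0,0],
    [0,0,0],
    [0,0,0],
    [0,0,0],
    [0,0,0],
    [0,0,0],
    [0,0,0],
    [0,0,0],
  ],
)

```text
clock: 24.37
eef_pos: [587.3, 93.1, 75.2]
orientation: [0.997, 0.072, -0.0, -0.0]
contact_force: [-0.2, -3.2, -4.0]
width: 12.7
```

```bash
python3 - <<'E'
from h import *
where()
E
```

```text
t 24.37 s -144.67 lat 0.56 z 75.17 yaw 8.27 pitch 0.013 roll -0.002 | Fs -3.2 Flat 0.6 Fz -4.0 | T [-0.01  0.63 -0.01] w 12.7
```

play_rows(
  xyz=[
    [0,-0.0005,0],
    [0,-0.001,0],
    [0,-0.002,0],
    [0,-0.003,0],
    [0,-0.004,0],
    [0,-0.005,0],
    [0,-0.006,0],
    [0,-0.006,0],
    [0,-0.006,0],
    [0,-0.006,0],
  ],
  rotation=[
    [0,0,0],
    [0,0,0],
    [0,0,0],
    [0,0,0],
    [0,0,0],
    [0,0,0],
    [0,0,0],
    [0,0,0],
    [0,0,0],
    [0,0,0],
  ],
)

```text
clock: 25.2
eef_pos: [586.4, 99.3, 75.2]
orientation: [0.997, 0.072, -0.0, -0.0]
contact_force: [0.8, -1.4, -2.5]
width: 12.7
```

```bash
python3 - <<'E'
from h import *
where()
E
```

```text
t 25.20 s -138.41 lat 0.53 z 75.20 yaw 8.28 pitch 0.036 roll 0.002 | Fs -1.5 Flat -0.6 Fz -2.5 | T [ 0.03  0.32 -0.08] w 12.7
```

```bash
python3 - <<'E'
from h import *
where();o=manip.observe()
f=manip.grab_frame('wrist');cv2.imwrite('pics/w11.png',f)
f=manip.grab_frame('top');cv2.imwrite('pics/t11.png',cv2.resize(f[165:215,150:230],(800,500),interpolation=2))
E
```

```text
t 25.20 s -138.41 lat 0.53 z 75.20 yaw 8.28 pitch 0.036 roll 0.002 | Fs -1.5 Flat -0.6 Fz -2.5 | T [ 0.03  0.32 -0.08] w 12.7
```

View pics/w11.png

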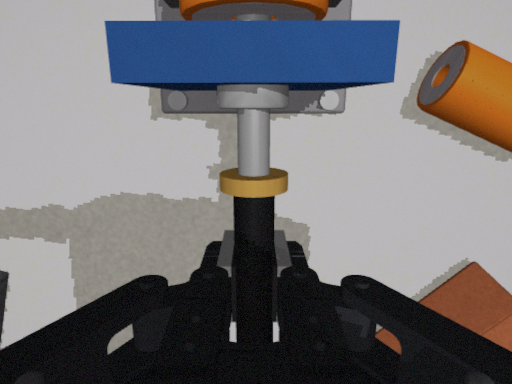

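View pics/t11.png

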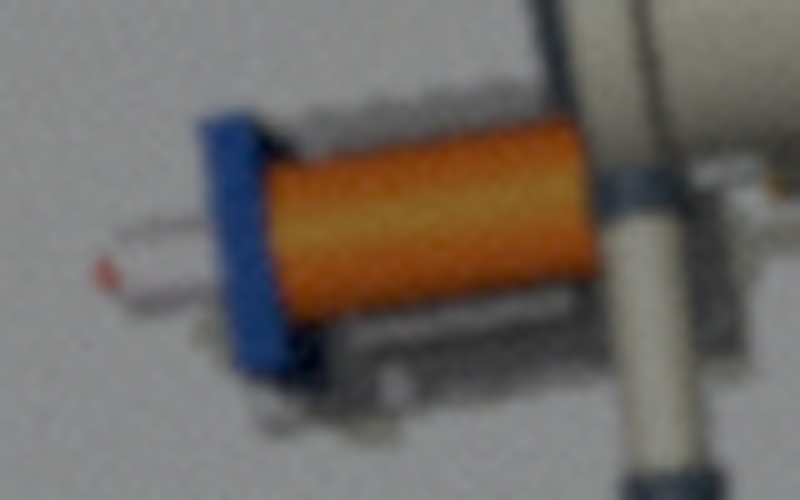

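The wrist view shows the shaft well inside the sleeve. The sleeve's end rim is at row 106 and the collar front at row 171, which leaves a gap of about 21 mm (seat near s = −117). I'll advance with the plug's resistance expected.

play_rows(
  xyz=[
    [0,-0.0005,0],
    [0,-0.001,0],
    [0,-0.002,0],
    [0,-0.003,0],
    [0,-0.004,0],
    [0,-0.005,0],
    [0,-0.006,0],
    [0,-0.007,0],
    [0,-0.008,0],
    [0,-0.008,0],
  ],
  rotation=[
    [0,0,0],
    [0,0,0],
    [0,0,0],
    [0,0,0],
    [0,0,0],
    [0,0,0],
    [0,0,0],
    [0,0,0],
    [0,0,0],
    [0,0,0],
  ],
)

```text
clock: 26.13
eef_pos: [585.3, 106.3, 75.2]
orientation: [0.997, 0.072, -0.0, 0.001]
contact_force: [0.9, -5.0, -3.2]
width: 12.5
```

```bash
python3 - <<'E'
from h import *
where()
E
```

```text
t 26.13 s -131.34 lat 0.54 z 75.17 yaw 8.26 pitch -0.075 roll -0.007 | Fs -5.1 Flat -0.1 Fz -3.2 | T [ 0.03  0.9  -0.  ] w 12.5
```

play_rows(
  xyz=[
    [0,-0.0005,0],
    [0,-0.001,0],
    [0,-0.002,0],
    [0,-0.003,0],
    [0,-0.004,0],
    [0,-0.005,0],
    [0,-0.006,0],
    [0,-0.007,0],
    [0,-0.007,0],
    [0,-0.007,0],
  ],
  rotation=[
    [0,0,0],
    [0,0,0],
    [0,0,0],
    [0,0,0],
    [0,0,0],
    [0,0,0],
    [0,0,0],
    [0,0,0],
    [0,0,0],
    [0,0,0],
  ],
)

```text
clock: 26.97
eef_pos: [584.3, 113.2, 75.1]
orientation: [0.997, 0.072, -0.0, 0.001]
contact_force: [0.9, -5.3, -3.3]
width: 12.8
```

```bash
python3 - <<'E'
from h import *
where()
E
```

```text
t 26.97 s -124.42 lat 0.54 z 75.15 yaw 8.25 pitch -0.072 roll -0.012 | Fs -5.3 Flat -0.1 Fz -3.3 | T [0.05 0.91 0.05] w 12.8
```

play_rows(
  xyz=[
    [0,-0.0005,0],
    [0,-0.001,0],
    [0,-0.0015,0],
    [0,-0.002,0],
    [0,-0.0025,0],
    [0,-0.003,0],
    [0,-0.0035,0],
    [0,-0.004,0],
    [0,-0.004,0],
    [0,-0.004,0],
  ],
  rotation=[
    [0,0,0],
    [0,0,0],
    [0,0,0],
    [0,0,0],
    [0,0,0],
    [0,0,0],
    [0,0,0],
    [0,0,0],
    [0,0,0],
    [0,0,0],
  ],
)

```text
clock: 27.8
eef_pos: [583.7, 117.1, 75.1]
orientation: [0.997, 0.072, -0.0, 0.001]
contact_force: [0.4, -5.4, -4.6]
width: 12.4
```

```bash
python3 - <<'E'
from h import *
where()
f=manip.grab_frame('wrist');cv2.imwrite('pics/w12.png',cv2.resize(f[60:260,170:340],(510,600),interpolation=0))
E
```

```text
t 27.80 s -120.46 lat 0.54 z 75.09 yaw 8.25 pitch -0.072 roll -0.017 | Fs -5.4 Flat 0.4 Fz -4.6 | T [0.03 0.94 0.1 ] w 12.4
```

View pics/w12.png

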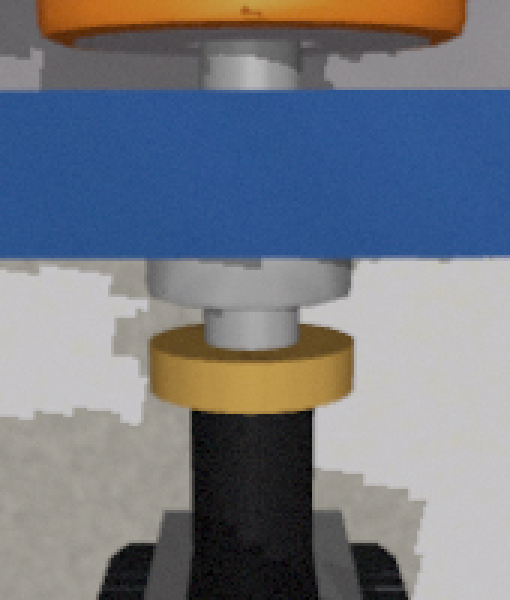

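The gap is still about 6 mm: collar rim at crop row 362, sleeve rim at 308. So the 5 N is the plug.

play_rows(
  xyz=[
    [0,-0.0005,0],
    [0,-0.001,0],
    [0,-0.0015,0],
    [0,-0.002,0],
    [0,-0.0025,0],
    [0,-0.003,0],
    [0,-0.0035,0],
    [0,-0.004,0],
    [0,-0.004,0],
    [0,-0.004,0],
  ],
  rotation=[
    [0,0,0],
    [0,0,0],
    [0,0,0],
    [0,0,0],
    [0,0,0],
    [0,0,0],
    [0,0,0],
    [0,0,0],
    [0,0,0],
    [0,0,0],
  ],
)

```text
clock: 28.68
eef_pos: [583.1, 121.1, 75.1]
orientation: [0.997, 0.072, -0.0, 0.001]
contact_force: [0.9, -5.1, -4.0]
width: 12.5
```

```bash
python3 - <<'E'
from h import *
where()
f=manip.grab_frame('wrist');cv2.imwrite('pics/w13.png',cv2.resize(f[60:260,170:340],(510,600),interpolation=0))
E
```

```text
t 28.68 s -116.43 lat 0.55 z 75.06 yaw 8.25 pitch -0.069 roll -0.019 | Fs -5.2 Flat -0.1 Fz -4.0 | T [-0.    0.87  0.04] w 12.5
```

View pics/w13.png

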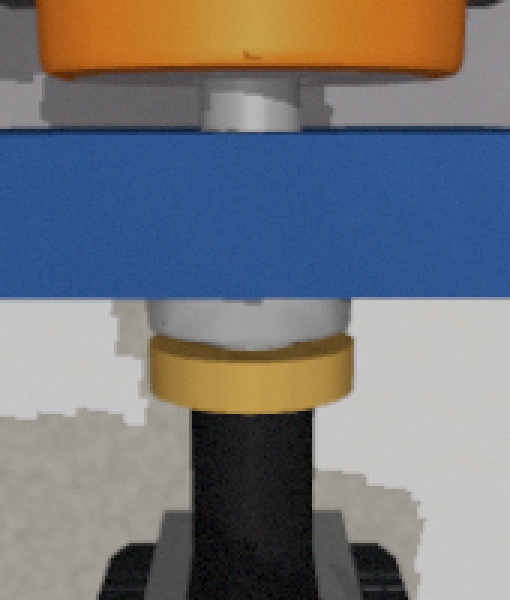

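play_rows(
  xyz=[
    [0,-0.0003,0],
    [0,-0.0006,0],
    [0,-0.0009,0],
    [0,-0.0012,0],
    [0,-0.0015,0],
    [0,-0.0018,0],
    [0,-0.002,0],
    [0,-0.002,0],
    [0,-0.002,0],
    [0,-0.002,0],
  ],
  rotation=[
    [0,0,0],
    [0,0,0],
    [0,0,0],
    [0,0,0],
    [0,0,0],
    [0,0,0],
    [0,0,0],
    [0,0,0],
    [0,0,0],
    [0,0,0],
  ],
)

```text
clock: 29.57
eef_pos: [582.8, 123.0, 75.0]
orientation: [0.997, 0.072, -0.0, 0.001]
contact_force: [1.7, -6.1, -3.8]
width: 12.8
```

```bash
python3 - <<'E'
from h import *
where()
E
```

```text
t 29.57 s -114.51 lat 0.56 z 75.02 yaw 8.24 pitch -0.075 roll -0.024 | Fs -6.3 Flat -0.7 Fz -3.8 | T [0.06 0.92 0.05] w 12.8
```

play_rows(
  xyz=[
    [0,-0.0002,0],
    [0,-0.0004,0],
    [0,-0.0006,0],
    [0,-0.0008,0],
    [0,-0.001,0],
    [0,-0.001,0],
    [0,-0.001,0],
    [0,-0.001,0],
    [0,-0.001,0],
    [0,-0.001,0],
  ],
  rotation=[
    [0,0,0],
    [0,0,0],
    [0,0,0],
    [0,0,0],
    [0,0,0],
    [0,0,0],
    [0,0,0],
    [0,0,0],
    [0,0,0],
    [0,0,0],
  ],
)

```text
clock: 30.4
eef_pos: [582.8, 123.0, 75.0]
orientation: [0.997, 0.072, -0.0, 0.001]
contact_force: [1.6, -9.1, -3.2]
width: 12.6
```

```bash
python3 - <<'E'
from h import *
where()
E
```

```text
t 30.40 s -114.45 lat 0.56 z 75.03 yaw 8.22 pitch -0.169 roll -0.027 | Fs -9.2 Flat -0.2 Fz -3.2 | T [0.06 1.42 0.19] w 12.6
```

play_rows(
  xyz=[
    [0,-0.0003,0],
    [0,-0.0006,0],
    [0,-0.0009,0],
    [0,-0.0012,0],
    [0,-0.0015,0],
    [0,-0.0018,0],
    [0,-0.002,0],
    [0,-0.002,0],
    [0,-0.002,0],
    [0,-0.002,0],
  ],
  rotation=[
    [0,0,0],
    [0,0,0],
    [0,0,0],
    [0,0,0],
    [0,0,0],
    [0,0,0],
    [0,0,0],
    [0,0,0],
    [0,0,0],
    [0,0,0],
  ],
)

```text
clock: 31.23
eef_pos: [582.8, 123.1, 75.0]
orientation: [0.997, 0.071, -0.0, 0.003]
contact_force: [1.5, -14.6, -2.9]
width: 12.7
```

```bash
python3 - <<'E'
from h import *
where()
E
```

```text
t 31.23 s -114.34 lat 0.57 z 75.00 yaw 8.15 pitch -0.352 roll -0.038 | Fs -14.7 Flat 0.7 Fz -2.9 | T [0.11 2.37 0.21] w 12.7
```

Firm stop: 3 mm of commanded push moved it only 0.17 mm while the force climbed from 6 to 15 N. A little more will cover the plug's share, then I hold.

play_rows(
  xyz=[
    [0,-0.0006,0],
    [0,-0.0012,0],
    [0,-0.0012,0],
    [0,-0.0012,0],
    [0,-0.0012,0],
    [0,-0.0012,0],
    [0,-0.0012,0],
    [0,-0.0012,0],
    [0,-0.0012,0],
    [0,-0.0012,0],
  ],
  rotation=[
    [0,0,0],
    [0,0,0],
    [0,0,0],
    [0,0,0],
    [0,0,0],
    [0,0,0],
    [0,0,0],
    [0,0,0],
    [0,0,0],
    [0,0,0],
  ],
)

```text
clock: 32.07
eef_pos: [582.8, 123.2, 75.0]
orientation: [0.997, 0.071, -0.0, 0.004]
contact_force: [2.4, -18.9, -3.1]
width: 12.7
```

```bash
python3 - <<'E'
from h import *
where()
f=manip.grab_frame('wrist');cv2.imwrite('pics/w14.png',cv2.resize(f[60:260,170:340],(510,600),interpolation=0))
where()
E
```

```text
t 32.07 s -114.30 lat 0.58 z 75.03 yaw 8.11 pitch -0.464 roll -0.042 | Fs -19.0 Flat 0.4 Fz -3.1 | T [0.14 2.87 0.25] w 12.7
t 32.12 s -114.33 lat 0.54 z 75.01 yaw 8.11 pitch -0.466 roll -0.038 | Fs -17.9 Flat 0.4 Fz -3.0 | T [0.16 2.89 0.24] w 12.5
```

View pics/w14.png

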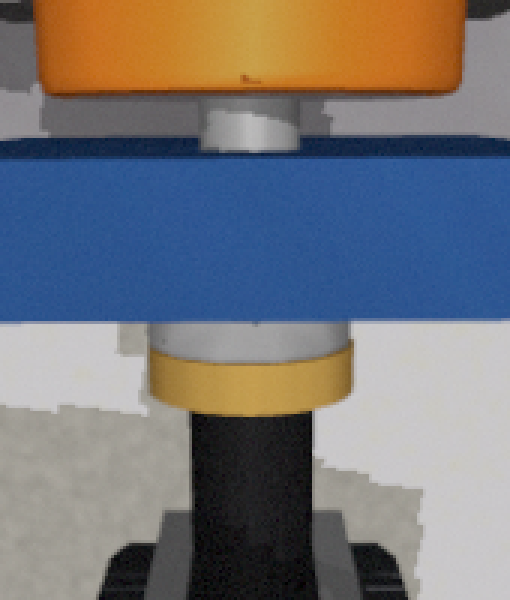

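play_rows(
  xyz=[
    [0,0,0],
    [0,0.0005,0],
    [0,0.001,0],
    [0,0.0015,0],
    [0,0.002,0],
    [0,0.0025,0],
    [0,0.003,0],
    [0,0.0035,0],
    [0,0.0037,0],
    [0,0.0037,0],
  ],
  rotation=[
    [0,0,0],
    [0,0,0],
    [0,0,0],
    [0,0,0],
    [0,0,0],
    [0,0,0],
    [0,0,0],
    [0,0,0],
    [0,0,0],
    [0,0,0],
  ],
)

```text
clock: 32.95
eef_pos: [582.8, 123.0, 75.0]
orientation: [0.997, 0.072, -0.0, 0.001]
contact_force: [1.4, -6.1, -4.2]
width: 12.7
```

```bash
python3 - <<'E'
from h import *
where()
E
```

```text
t 32.95 s -114.43 lat 0.55 z 75.04 yaw 8.22 pitch -0.107 roll -0.022 | Fs -6.2 Flat -0.4 Fz -4.2 | T [ 0.01  1.14 -0.1 ] w 12.7
```

play_rows(
  xyz=[
    [0,0.0004,0],
    [0,0.0008,0],
    [0,0.001,0],
    [0,0.001,0],
    [0,0.001,0],
    [0,0.001,0],
    [0,0.001,0],
    [0,0.001,0],
    [0,0.001,0],
    [0,0.001,0],
  ],
  rotation=[
    [0,0,0],
    [0,0,0],
    [0,0,0],
    [0,0,0],
    [0,0,0],
    [0,0,0],
    [0,0,0],
    [0,0,0],
    [0,0,0],
    [0,0,0],
  ],
)

```text
clock: 33.78
eef_pos: [582.8, 123.0, 75.1]
orientation: [0.997, 0.072, -0.0, 0.0]
contact_force: [0.6, -4.5, -4.9]
width: 12.3
```

```bash
python3 - <<'E'
from h import *
where()
E
```

```text
t 33.78 s -114.44 lat 0.54 z 75.06 yaw 8.27 pitch -0.024 roll -0.016 | Fs -4.5 Flat 0.1 Fz -4.9 | T [ 0.08  0.88 -0.07] w 12.3
```

Now release, opening moderately while holding position.

play_rows(
  xyz=[
    [0,0,0],
    [0,0,0],
    [0,0,0],
    [0,0,0],
    [0,0,0],
    [0,0,0],
    [0,0,0],
    [0,0,0],
    [0,0,0],
    [0,0,0],
  ],
  rotation=[
    [0,0,0],
    [0,0,0],
    [0,0,0],
    [0,0,0],
    [0,0,0],
    [0,0,0],
    [0,0,0],
    [0,0,0],
    [0,0,0],
    [0,0,0],
  ],
  claw=0.55,
  grip_force=20,
)

```text
clock: 34.62
eef_pos: [582.9, 123.2, 75.2]
orientation: [0.997, 0.072, -0.0, -0.0]
contact_force: [0.1, -1.8, -0.3]
width: 47.1
```

```bash
python3 - <<'E'
from h import *
where()
f=manip.grab_frame('wrist');cv2.imwrite('pics/w15.png',f)
E
```

```text
t 34.62 s -114.28 lat 0.43 z 75.17 yaw 8.27 pitch 0.003 roll 0.000 | Fs -1.8 Flat 0.2 Fz -0.3 | T [0.06 0.01 0.04] w 47.1
```

View pics/w15.png

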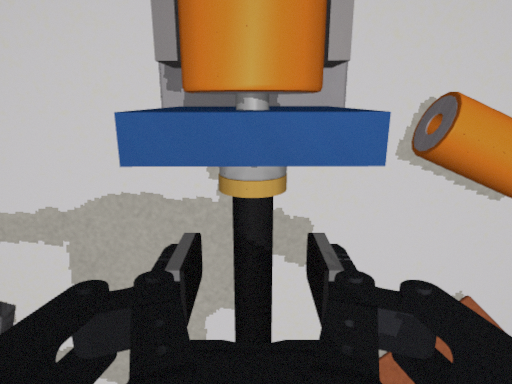

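Released, and the collar is still flush on the sleeve (row ~178). Retreating straight up.

play_rows(
  xyz=[
    [0,0,-0.002],
    [0,0,-0.008],
    [0,0,-0.018],
    [0,0,-0.032],
    [0,0,-0.048],
    [0,0,-0.064],
    [0,0,-0.08],
    [0,0,-0.092],
    [0,0,-0.1],
    [0,0,-0.1],
  ],
  rotation=[
    [0,0,0],
    [0,0,0],
    [0,0,0],
    [0,0,0],
    [0,0,0],
    [0,0,0],
    [0,0,0],
    [0,0,0],
    [0,0,0],
    [0,0,0],
  ],
)

```text
clock: 35.5
eef_pos: [583.9, 123.3, 178.5]
orientation: [0.997, 0.072, 0.002, -0.0]
contact_force: [0.5, -0.3, 0.1]
width: 47.1
```

```bash
python3 - <<'E'
from h import *
where()
f=manip.grab_frame('wrist');cv2.imwrite('pics/w16.png',f)
f=manip.grab_frame('side');cv2.imwrite('pics/s16.png',f)
f=manip.grab_frame('top');cv2.imwrite('pics/t16.png',f)
for n in("side","top"):
  for t in["stone","tile","brush","jar","axle"]:
    r=manip.tip_of(n,t); print(n,t,[(round(x['p'],2),np.array(x['position'])) for x in r[:2]])
E
```

```text
t 35.50 s -114.28 lat -0.51 z 178.48 yaw 8.27 pitch 0.002 roll 0.264 | Fs -0.4 Flat -0.4 Fz 0.1 | T [-0.    0.02  0.02] w 47.1
side stone [(0.7, array([334.9, 190.1,   1.1]))]
side tile [(0.63, array([748.8,   7.8,   0.5]))]
side brush [(0.84, array([405.6, -55.5,   0.6])), (0.39, array([583.3, 120.9,  73.1]))]
side jar [(0.83, array([372.6, 427.8,  -1.9]))]
side axle [(0.59, array([579.2, 164.7,  75.3]))]
top stone [(0.84, array([334. , 188.2,  -0.5]))]
top tile [(0.83, array([745.4,   8.8,   3.7]))]
top brush []
top jar [(0.57, array([371. , 433.2,   0.9]))]
top axle []
```

View pics/w16.png

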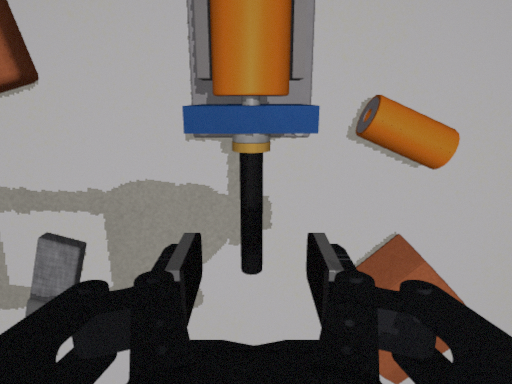

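View pics/s16.png

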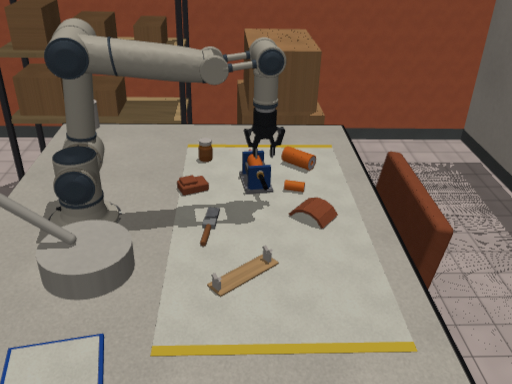

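View pics/t16.png

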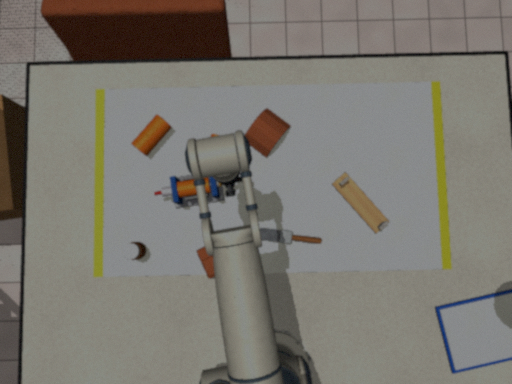

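```bash
python3 - <<'E'
from h import *
f=manip.grab_frame('wrist');cv2.imwrite('pics/w17.png',cv2.resize(f[85:165,205:300],(712,600),interpolation=0))
where()
E
```

```text
t 36.20 s -114.29 lat 0.45 z 175.11 yaw 8.27 pitch -0.000 roll -0.006 | Fs -0.2 Flat -0.4 Fz 0.6 | T [-0.01 -0.05  0.03] w 47.2
```

View pics/w17.png

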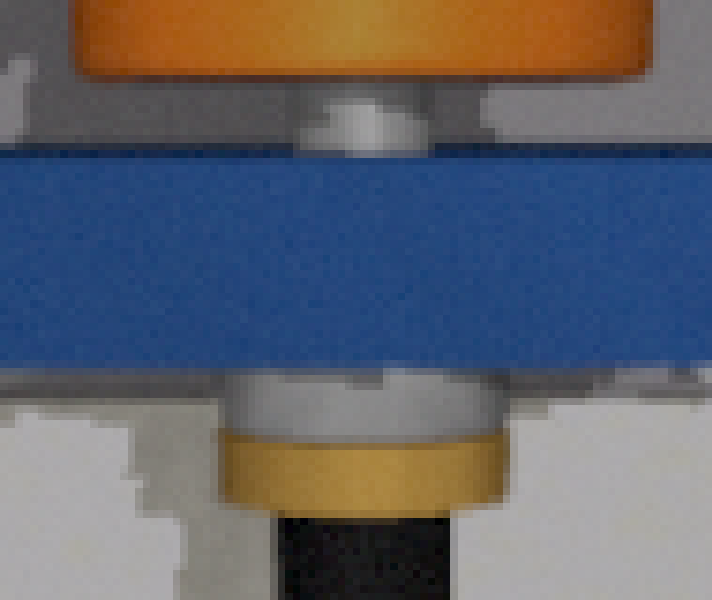

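The crop shows the brass collar meeting the sleeve end at crop row ~440, with no gap. The shaft continues into the orange roller beyond the cheek, and the gripper is clear.

```bash
python3 - <<'E'
from h import *
print(manip.job_done())
E
```

```text
the job is handed in; nothing more can be done
None
```

The axle is threaded through the near cheek, the roller and the far cheek. Its collar sits flush on the stop sleeve, and I have handed the job in at about 36 s of the 72 s allowed.

- **Threading:** the nose entered both cheeks without jamming. About 5 N was felt as it lifted the roller and entered the far cheek, and about 5–6 N while it pushed the plug.
- **Seating:** at the stop, 3 mm of commanded push moved the axle only 0.17 mm while the force rose from 6 to 15 N. I then held about 15–19 N at the wrist for well over half a second. Roughly 5 N of that was the plug, so about 13 N was on the seat. The highest wrist reading between moves was 19 N; I saw no readings within a move.
- **After letting go:** close-ups show the collar touching the sleeve with no visible gap, and the gripper is clear, about 100 mm above.
- **Bystanders:** the stone, tile and jar are where they started within the detector's accuracy. The brush was confirmed only in the side view, because the arm hid it from above.
- **Disagreements:**
  - The detector's nose position was about 10 mm off my own measurement from the pictures. I used mine.
  - The gripper reported about 12.7 mm opening on the 16 mm handle; no slip showed in the pictures.

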